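# Lay up the drip-coffee set on the guest's coaster

### The job

Build up the drip-coffee set on the teal coaster, ready for service, one piece after another in this order: stand the coffee glass upright in the middle of the teal coaster, seat the filter on the glass with its spigot in the glass's mouth, lower the press into the filter until it lies flat on the filter's floor, and cap the filter with the lid so that it sits fully down. Set every piece down rather than dropping it, never tip the glass over, and leave the blue tumbler, the toothpick pot and the tea light where they stand.

Things in the scene. Friction and masses are not known exactly. Their poses are not given: they have to be found in the camera images.
- coffee_glass: Loose coffee glass: clear, straight-sided, open at the top, 62 mm across outside, 78 mm high, wall 4 mm (mouth about 53 mm inside), foot 10 mm thick, about 0.2 kg, standing upright. Take it across the outside from above. Origin: centre of its underside, z up.
- drip_filter: Loose pale-grey steel filter, upright, 58 mm high, 0.09 kg: tapered spigot below (45 mm across, 6 mm long), flat flange 84 mm across (6 to 9 mm above the underside), open chamber above it, 60 mm outside (62 at its rim), 53 inside, inner floor 12 mm up. Grip the chamber outside. Origin: centre of its underside, z up. Seated, the flange lies on the glass's rim: origin 72 mm above the glass's.
- press_disc: Loose press: perforated steel disc 45 mm across, 5 mm thick, lying flat, with an upright 8 mm stem ending in a small steel knob 13 mm across, 48 to 64 mm above the underside. 0.05 kg. Take it by the knob. Origin: centre of the disc's underside, z up. Home, its origin is 12 mm above the filter's and the knob stands 18 mm out of the chamber.
- filter_lid: Loose pale-grey steel lid like a hat, right way up: brim 73 mm across, skirt 8 mm deep (68 mm inside), hollow dome 48 mm across, black knob on top 18 mm across, 37 to 50 mm above the lower edge. 0.05 kg. Take it by the knob. Origin: centre of its lower edge, z up. Fully down, the skirt is round the chamber, the brim on its rim: origin 50 mm above the filter's; the dome clears the press's knob.
- coaster_teal: Square coaster with a teal (dark blue-green) top, 94 x 94 x 9 mm, lying flat and not sliding on the table. Origin: centre of its underside, z axis up. The target for the glass; its top is 9 mm above its origin.
- coaster_red: Square coaster with a red top, 94 x 94 x 9 mm, lying flat and not sliding; another guest's, not used here. Origin: centre of its underside.
- blue_tumbler: Bystander: rounded water tumbler tinted pale blue, 84 mm across and 85 mm high, standing upright, loose. Origin: centre of its underside.
- toothpick_pot: Bystander: small green pot of wooden toothpicks, 38 mm across and 72 mm high, standing upright, loose. Origin: centre of its underside.
- tealight: Bystander: white tea light in its metal cup, 38 mm across and 17 mm high, loose. Origin: centre of its underside.

How it is judged (in metres and radians):
On the way, in this order (a step that is already met when the one before it is completed fails the run):
1. the coffee glass stands upright in the middle of the teal coaster, let go (horizontal distance between coffee_glass and coaster_teal below 0.013 m and z of coffee_glass in the frame of coaster_teal between 0.006 and 0.012 m and angle between coffee_glass's own z axis and vertical below 0.06 rad and contact force between the fingers and coffee_glass below 0.05 N and linear speed of coffee_glass below 0.03 m/s), for 0.2 s.
2. the filter is seated on that glass, let go (horizontal distance between coffee_glass and coaster_teal below 0.013 m and z of coffee_glass in the frame of coaster_teal between 0.006 and 0.012 m and angle between each of coffee_glass, drip_filter's own z axis and vertical below 0.06 rad and horizontal distance between drip_filter and coffee_glass below 0.009 m and z of drip_filter in the frame of coffee_glass between 0.069 and 0.075 m and contact force between the fingers and drip_filter below 0.05 N and linear speed of drip_filter below 0.03 m/s), for 0.2 s.
3. the press lies flat on the filter's floor, let go (horizontal distance between coffee_glass and coaster_teal below 0.013 m and z of coffee_glass in the frame of coaster_teal between 0.006 and 0.012 m and angle between each of coffee_glass, drip_filter, press_disc's own z axis and vertical below 0.06 rad and horizontal distance between drip_filter and coffee_glass below 0.009 m and z of drip_filter in the frame of coffee_glass between 0.069 and 0.075 m and horizontal distance between press_disc and drip_filter below 0.008 m and z of press_disc in the frame of drip_filter between 0.009 and 0.015 m and contact force between the fingers and press_disc below 0.05 N and linear speed of press_disc below 0.03 m/s), for 0.2 s.
4. the lid sits fully down on the filter, let go (horizontal distance between coffee_glass and coaster_teal below 0.013 m and z of coffee_glass in the frame of coaster_teal between 0.006 and 0.012 m and angle between each of coffee_glass, drip_filter, press_disc, filter_lid's own z axis and vertical below 0.06 rad and horizontal distance between drip_filter and coffee_glass below 0.009 m and z of drip_filter in the frame of coffee_glass between 0.069 and 0.075 m and horizontal distance between each of press_disc, filter_lid and drip_filter below 0.008 m and z of press_disc in the frame of drip_filter between 0.009 and 0.015 m and z of filter_lid in the frame of drip_filter between 0.047 and 0.053 m and contact force between the fingers and filter_lid below 0.05 N and linear speed of filter_lid below 0.03 m/s), for 0.2 s.
At the end, for the whole second after the job is handed in: Glass upright on the teal coaster within 13 mm of its centre; filter seated on it within 9 mm; press on the filter's floor and lid fully down, each within 8 mm of the filter's axis; heights within 3 mm of seated, tilts under 0.06 rad, all at rest; bystanders within 20 mm of their start (horizontal distance between coffee_glass and coaster_teal below 0.013 m and z of coffee_glass in the frame of coaster_teal between 0.006 and 0.012 m and angle between each of coffee_glass, drip_filter, press_disc, filter_lid's own z axis and vertical below 0.06 rad and horizontal distance between drip_filter and coffee_glass below 0.009 m and z of drip_filter in the frame of coffee_glass between 0.069 and 0.075 m and horizontal distance between each of press_disc, filter_lid and drip_filter below 0.008 m and z of press_disc in the frame of drip_filter between 0.009 and 0.015 m and z of filter_lid in the frame of drip_filter between 0.047 and 0.053 m and linear speed of each of coffee_glass, drip_filter, press_disc, filter_lid below 0.02 m/s and distance of each of blue_tumbler, toothpick_pot, tealight from where it was at the start of the episode below 0.02 m); the robot touches nothing.
It fails at once if the coffee glass is tipped over (angle between coffee_glass's own z axis and vertical above 0.6 rad).
It fails at once if a piece is let fall: it is in free air, touched by nothing, more than about 25 mm above the place where it belongs ((height (world z) of coffee_glass above 0.035 m and contact force between coffee_glass and anything else below 0.005 N) or (height (world z) of drip_filter above 0.107 m and contact force between drip_filter and anything else below 0.005 N) or (height (world z) of press_disc above 0.12 m and contact force between press_disc and anything else below 0.005 N) or (height (world z) of filter_lid above 0.157 m and contact force between filter_lid and anything else below 0.005 N)).
It fails at once if the tumbler, the toothpick pot or the tea light is pushed more than 20 mm or tipped (distance of any of blue_tumbler, toothpick_pot, tealight from where it was at the start of the episode above 0.02 m or angle between any of blue_tumbler, toothpick_pot, tealight's own z axis and vertical above 0.5 rad).
It also fails if it takes over 125 s, if anything falls off the work surface, if the arm or the gripper's body presses on something with over 40 N, if the wrist force passes 120 N, or if a joint passes its speed limit or range.

### The arm

A 7-joint arm with a two-finger parallel gripper is mounted at the origin on the work surface; the furniture and walls round the work are solid. World frame = base frame: x ahead of the robot, y to its left, z up, the work surface at z = 0. Lengths are in mm, angles in rad, forces in N, time in s.
With the tool pointing down it reaches from about 400 to 875 mm from the base axis. Payload 4.4 kg.
Tool frame: the origin (TCP) lies midway between the tips of the shut fingers; the grasp point (between the pads) lies 19 mm behind it; z points along the fingers, y is the line along which they close (so a half turn about z gives the same grasp; the last joint's range is limited). The gripper opens to 85 mm and grips with 20 to 120 N. Pads are 22 mm wide; open, the fingers measure 114 mm over their backs; the gripper's body (76 mm by 85 mm) begins 54 mm behind the grasp point. The pads swing forward as they close: fully open they stand 13 mm farther back than shut.
Start: joints at [1.147, 0.628, 0.038, 1.517, -0.027, 0.996, -0.02], TCP at [227.669, -608.839, 196.213] pointing down, gripper open.
Joint ranges: [-3.06, 3.06], [-0.37, 2.12], [-1.25, 1.32], [0.18, 2.47], [-1.1, 4.24], [0.23, 1.98], [-2.94, 2.94]. Speed limits (rad/s): [2.57, 2.57, 3.14, 3.14, 3.14, 3.14, 3.14].

### API

Orientations are given as [roll, pitch, yaw] about the fixed x, y, z axes, in that order (R = Rz(yaw) Ry(pitch) Rx(roll)).
In Python, from cell import ctrl, get_image, get_calibration gives the robot as it stands.
- The arm moves only by the shell command python3 -m creep 'ROWS'. ROWS is JSON, a list of rows, each an object of numbers: "dx", "dy", "dz": the shift along the world's x, y, z normalised to -1 to 1, where 1 is 0.4 m; "rx", "ry", "rz": the turn, a rotation vector about the world's x, y, z normalised to -1 to 1, where 1 is 2 pi rad; "grip": the closure, from -1 (fully open) to 1 (shut). A call has exactly 5 rows; each row is the pose to reach, as a shift and turn from the pose commanded when the call began, turning the shorter way round; what a row does not reach only later rows make up. A row lasts 1/8 s, in which the tool goes at most 62.5 mm and 10.7 degrees, less where a joint would pass 70% of its speed; a pose out of reach is approached as far as the arm can. A call with a number of a shift or a turn outside -1 to 1 is refused whole. A call with a gripper value outside its range is refused whole. The fingers move at their own pace and stop on an object; the grip force is fixed at half the most. Time passes only in rows, so rows that repeat a pose let the fingers close, or fill a call up. It gives the time, the measured TCP pose, the force, the opening and the grip force at its end, in the units of the state.
- ctrl.read_state(): the state, without advancing time (a new reading comes with each control period).
- get_image(name): name is "scene" or "top" or "wrist"; returns the picture (480x640x3 uint8, red, green, blue); there is no depth.
- get_calibration(name): a dict with "mtx" (3x3 intrinsics, pixels), "world_from_camera" (4x4, takes a point from camera to world coordinates). Camera axes: x right, y down, z forward; pixel columns grow to the right and rows downward; lengths in mm; the calibration is good to about 2 mm. The wrist camera is an equidistant fisheye: a pixel r from the principal point sees the ray r / f radians off the axis. A picture is of the moment at which its call begins: read the wrist's pose just before it. get_calibration takes no time and is no camera call; for the wrist camera it gives the pose at the moment of the call.
- ctrl.finish_job(): hands the job in; it is judged then, once.
The state is a dict: "clock": time; "qpos": joint angles; "qd": joint speeds; "tau": joint torques, N m; "eef_pos": TCP position; "tool_rot": TCP orientation; "force": force on the tool from outside, world axes, zero at the start; "torque": the same for the moment, N m; "width": finger opening in mm; "gripper_force": force on a finger pad.
Only numpy, scipy, OpenCV 4.12 (cv2) and the standard library are available. Lean on these libraries where they do the work, as an engineer would, in place of code of your own. Each camera call takes 0.05 s, during which the arm holds its last target. There are 200 camera calls.

## Working session

There is one attempt and no reset: what is moved stays moved. The work goes in short steps, Python scripts to look and compute and a shell command to move; the robot and the scene stay as the last step left them, time stands still between calls to the robot, and variables do not carry over. Pictures are saved under pics/ and viewed, at most 14 in all, crops included, and the job is handed in when it is done.

```bash
ls; mkdir -p pics
python3 - <<'E'
from cell import ctrl,get_image,get_calibration
import cv2,numpy as np
for n in ["top","scene"]:
    c=get_calibration(n);print(n,np.round(c["mtx"],1).tolist(),np.round(c["world_from_camera"],3).tolist())
    cv2.imwrite(f"pics/{n}0.png",get_image(n)[:,:,::-1])
s=ctrl.read_state();print(s["eef_pos"],s["tool_rot"],s["width"],s["clock"])
E
```

```text
pics
top [[453.0, 0.0, 315.4], [0.0, 453.0, 247.2], [0.0, 0.0, 1.0]] [[0.011, -0.99, 0.139, 358.855], [-1.0, -0.011, -0.001, 26.335], [0.002, -0.139, -0.99, 1029.52], [0.0, 0.0, 0.0, 1.0]]
scene [[524.5, 0.0, 312.4], [0.0, 524.5, 230.0], [0.0, 0.0, 1.0]] [[-0.838, -0.311, 0.449, -46.094], [-0.546, 0.503, -0.67, 821.534], [-0.017, -0.806, -0.591, 754.897], [0.0, 0.0, 0.0, 1.0]]
[ 227.4617914  -608.23890713  195.38469357] [-3.13985638e+00  3.34291756e-05  3.57849806e-01] 85.57277326528309 0.1
```

View pics/top0.png

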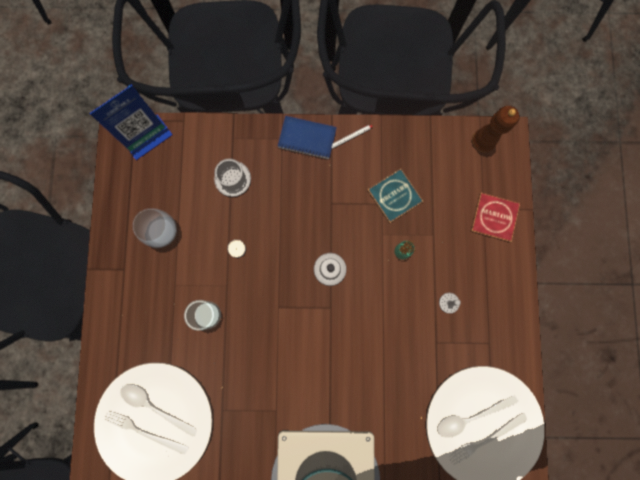

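View pics/scene0.png

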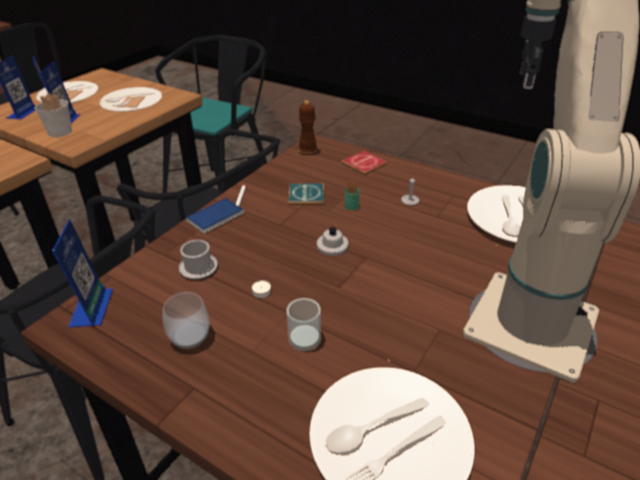

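The top picture shows the glass at about (203,316), filter (232,178), lid (330,268), press (450,303), teal coaster (396,195), tumbler (155,229), tealight (236,248) and pot (405,250). I'll enlarge the pieces to measure them.

```bash
cat > h.py <<'E'
import numpy as np,cv2
from cell import ctrl,get_image,get_calibration
def ray(n,u,v):
    c=get_calibration(n);K=c["mtx"];T=c["world_from_camera"]
    d=np.array([(u-K[0,2])/K[0,0],(v-K[1,2])/K[1,1],1.])
    if n=="wrist":
        r=np.hypot(d[0],d[1]);s=np.sin(r)/r if r>1e-9 else 1; d=np.array([d[0]*s,d[1]*s,np.cos(r)])
    return T[:3,3],T[:3,:3]@d
def at(n,u,v,z):
    o,d=ray(n,u,v);return o+d*(z-o[2])/d[2]
def pix(n,P):
    c=get_calibration(n);p=np.linalg.inv(c["world_from_camera"])@np.append(P,1);p=p[:3];K=c["mtx"]
    if n=="wrist":
        q=np.hypot(p[0],p[1]);t=np.arctan2(q,p[2]);p=np.array([p[0]/q*t,p[1]/q*t,1])
    p=p/p[2];return K[0,0]*p[0]+K[0,2],K[1,1]*p[1]+K[1,2]
E
python3 - <<'E'
from h import *
for n,u,v,z in [("glass_foot",203,316,10),("filter",232,178,8),("lid",330,268,8),("press",450,303,5),("teal",396,195,9),("tum",155,229,40),("tea",236,248,17),("pot",405,250,40)]:
    print(n,np.round(at("top",u,v,z)))
I=cv2.imread("pics/top0.png")
cr=lambda u,v:cv2.resize(I[v-30:v+30,u-40:u+40],(400,300),interpolation=cv2.INTER_CUBIC)
cv2.imwrite("pics/c0.png",np.vstack([np.hstack([cr(203,316),cr(232,178)]),np.hstack([cr(330,268),cr(396,195)])]))
J=cv2.imread("pics/scene0.png")
E
```

```text
glass_foot [345. 274.  10.]
filter [663. 221.   8.]
lid [455.  -8.   8.]
press [ 380. -278.    5.]
teal [ 626. -159.    9.]
tum [535. 382.  40.]
tea [497. 205.  17.]
pot [ 494. -172.   40.]
```

View pics/c0.png

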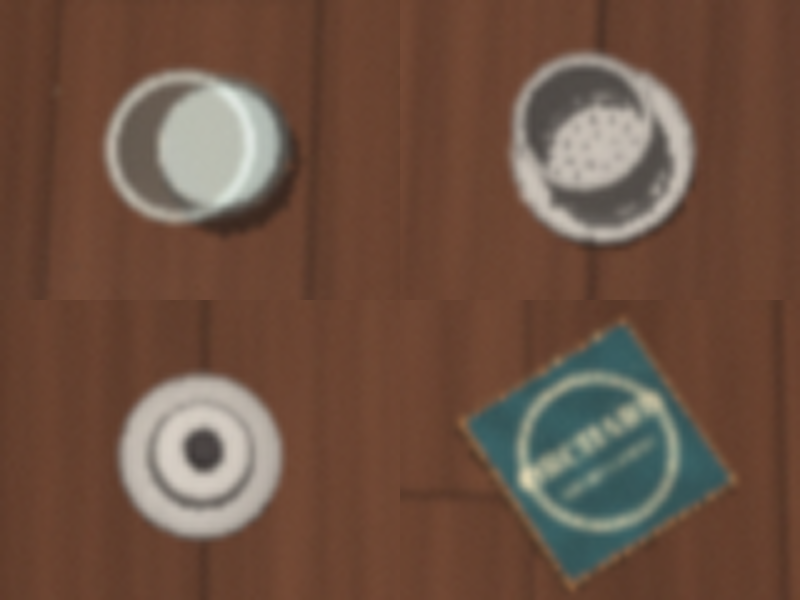

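```bash
python3 - <<'E'
from h import *
for n,u,v,z in [("rim",199.2,315.2,78),("foot",206.8,315.8,10),("filter",232.6,178.4,9),("lidbrim",330.2,269.4,8),("knob",330.8,268,50),("teal",395.8,195.8,9)]:
    print(n,np.round(at("top",u,v,z),1))
E
python3 -m creep '[{"dx":0.48,"dy":0.6,"dz":0.1,"rz":0.1,"grip":-1},{"dx":0.48,"dy":0.6,"dz":0.1,"rz":0.1,"grip":-1},{"dx":0.48,"dy":0.6,"dz":0.1,"rz":0.1,"grip":-1},{"dx":0.48,"dy":0.6,"dz":0.1,"rz":0.1,"grip":-1},{"dx":0.48,"dy":0.6,"dz":0.1,"rz":0.1,"grip":-1}]'
```

```text
rim [347.2 265.4  78. ]
foot [345.2 265.5  10. ]
filter [661.4 219.8   9. ]
lidbrim [452.   -8.4   8. ]
knob [451.2  -8.2  50. ]
teal [ 624.3 -159.     9. ]$[0]: bad value
```

```bash
python3 -m creep '[{"dx":0.48,"dy":0.6,"dz":0.1,"rx":0,"ry":0,"rz":0.1,"grip":-1},{"dx":0.48,"dy":0.6,"dz":0.1,"rx":0,"ry":0,"rz":0.1,"grip":-1},{"dx":0.48,"dy":0.6,"dz":0.1,"rx":0,"ry":0,"rz":0.1,"grip":-1},{"dx":0.48,"dy":0.6,"dz":0.1,"rx":0,"ry":0,"rz":0.1,"grip":-1},{"dx":0.48,"dy":0.6,"dz":0.1,"rx":0,"ry":0,"rz":0.1,"grip":-1}]'
```

```text
clock: 0.72
eef_pos: [420.6, -366.9, 236.3]
tool_rot: [-3.141, -0.0, 0.987]
force: [1.0, -1.2, 1.3]
width: 85.2
gripper_force: 0.0
```

```bash
python3 -m creep '[{"dx":0.2,"dy":0.74,"dz":0,"rx":0,"ry":0,"rz":0.093,"grip":-1},{"dx":0.2,"dy":0.74,"dz":0,"rx":0,"ry":0,"rz":0.093,"grip":-1},{"dx":0.2,"dy":0.74,"dz":0,"rx":0,"ry":0,"rz":0.093,"grip":-1},{"dx":0.2,"dy":0.74,"dz":0,"rx":0,"ry":0,"rz":0.093,"grip":-1},{"dx":0.2,"dy":0.74,"dz":0,"rx":0,"ry":0,"rz":0.093,"grip":-1}]'
python3 -m creep '[{"dx":-0.2,"dy":0.7,"dz":0,"rx":0,"ry":0,"rz":0,"grip":-1},{"dx":-0.2,"dy":0.7,"dz":0,"rx":0,"ry":0,"rz":0,"grip":-1},{"dx":-0.2,"dy":0.7,"dz":0,"rx":0,"ry":0,"rz":0,"grip":-1},{"dx":-0.2,"dy":0.7,"dz":0,"rx":0,"ry":0,"rz":0,"grip":-1},{"dx":-0.2,"dy":0.7,"dz":0,"rx":0,"ry":0,"rz":0,"grip":-1}]'
python3 - <<'E'
from h import *
s=ctrl.read_state();print(s["eef_pos"],s["tool_rot"],np.round(s["qpos"],2))
c=get_calibration("wrist");print(np.round(c["mtx"],1).tolist(),np.round(c["world_from_camera"],3).tolist())
cv2.imwrite("pics/w1.png",get_image("wrist")[:,:,::-1])
E
```

```text
clock: 1.35
eef_pos: [499.8, -70.7, 236.1]
tool_rot: [-3.141, -0.0, 1.571]
force: [0.5, -0.5, 0.4]
width: 85.4
gripper_force: 0.0
clock: 1.98
eef_pos: [418.2, 210.0, 236.2]
tool_rot: [-3.141, -0.001, 1.574]
force: [-0.1, -0.3, 0.2]
width: 85.4
gripper_force: 0.0
[418.22220428 210.02228463 236.23590161] [-3.14138900e+00 -7.40452930e-04  1.57350964e+00] [-0.18  0.34 -0.45  1.94  0.19  0.89 -0.73]
[[371.6, 0.0, 316.8], [0.0, 371.6, 241.4], [0.0, 0.0, 1.0]] [[1.0, 0.001, 0.001, 416.832], [0.001, -0.956, -0.293, 283.819], [0.001, 0.293, -0.956, 413.688], [0.0, 0.0, 0.0, 1.0]]
```

View pics/w1.png

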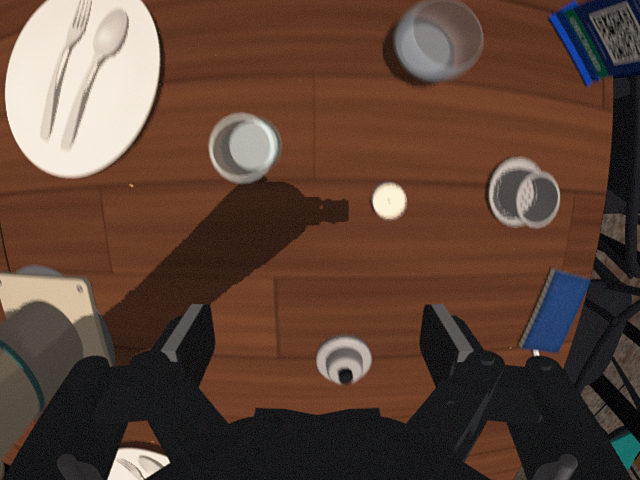

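The wrist view shows the glass at about (245,147), tea light (389,201), filter flange (517,192) and lid brim (343,361). I'll compare these with the projections of the top-camera estimates.

Run:
```python
from h import *
I=cv2.imread("pics/w1.png")
def ring(P,r,z,col):
    for t in np.linspace(0,2*np.pi,200):
        u,v=pix("wrist",[P[0]+r*np.cos(t),P[1]+r*np.sin(t),z]); 
        q=(int((u-u0)*6+3),int((v-v0)*6+3)); cv2.circle(big,q,1,col,-1)
out=[]
for P,rs,(u0,v0) in [((346.2,265.4),[(31,78,(0,0,255)),(29,1,(0,255,0))],(195,100)),((661.4,219.8),[(42,9,(0,0,255)),(31,58,(0,255,0))],(475,145)),((452,-8.4),[(36.5,8,(0,0,255)),(9,50,(0,255,0))],(295,320))]:
    big=cv2.resize(I[v0:v0+90,u0:u0+100],None,fx=6,fy=6,interpolation=cv2.INTER_CUBIC)
    for r,z,c in rs: ring(P,r,z,c)
    out.append(cv2.resize(big,(400,360)))
out.append(out[0]*0)
cv2.imwrite("pics/w1o.png",cv2.resize(np.vstack([np.hstack(out[:2]),np.hstack(out[2:])]),(664,598)))
```

```text
(no output)
```

View pics/w1o.png

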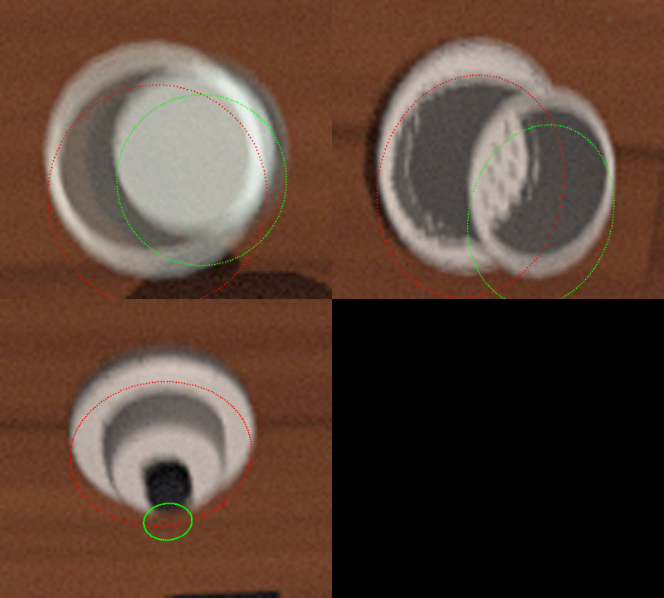

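Run:
```python
from h import *
c=get_calibration("wrist");print(np.round(c["world_from_camera"],3).tolist())
s=ctrl.read_state();print(s["eef_pos"],s["tool_rot"],np.round(s["qd"],2))
for n,u,v,z in [("rim",245,148,78),("foot",251,147,10),("flange",514.5,192,9),("lidbrim",343.5,359,8),("tea",389,201,17)]:
    print(n,np.round(at("wrist",u,v,z),1))
cv2.imwrite("pics/w2.png",get_image("wrist")[:,:,::-1])
print(cv2.absdiff(cv2.imread("pics/w2.png"),cv2.imread("pics/w1.png")).mean())
print(cv2.phaseCorrelate(*[cv2.imread(f"pics/w{i}.png",0)[:250].astype(np.float32) for i in (1,2)]))
```

```text
[[1.0, 0.007, 0.003, 414.738], [0.007, -0.957, -0.289, 288.736], [0.0, 0.289, -0.957, 414.42], [0.0, 0.0, 0.0, 1.0]]
[416.51823679 215.77352427 236.60918064] [-3.1411502  -0.00551544  1.57951143] [ 0.06 -0.01  0.01  0.01 -0.   -0.    0.14]
rim [349.8 275.3  78. ]
foot [343.4 273.5  10. ]
flange [655.6 230.9   9. ]
lidbrim [452.1   5.    8. ]
tea [494.8 215.8  17. ]
11.1113671875
((2.455881590055526, 5.714515040481118), 0.479432723903656)
```

```bash
cat >> h.py <<'E'
import pickle
def snap(k):
    c=get_calibration("wrist");I=get_image("wrist")[:,:,::-1];c2=get_calibration("wrist")
    print("drift",np.round(c2["world_from_camera"][:3,3]-c["world_from_camera"][:3,3],2))
    cv2.imwrite(f"pics/{k}.png",I);pickle.dump(c,open(f"pics/{k}.pkl","wb"));s=ctrl.read_state();print(s["clock"],np.round(s["eef_pos"],1),np.round(s["tool_rot"],3))
_g=get_calibration
def get_calibration(n):
    return _g(n) if n in("top","scene","wrist") else pickle.load(open(f"pics/{n}.pkl","rb"))
_at,_pix=at,pix
def overlay(k,out,items,box,f=5):
    "items: (P,r,z,col); box u0,v0,w,h"
    I=cv2.imread(f"pics/{k}.png");u0,v0,w,h=box
    big=cv2.resize(I[v0:v0+h,u0:u0+w],None,fx=f,fy=f,interpolation=cv2.INTER_CUBIC)
    for P,r,z,col in items:
        for t in np.linspace(0,2*np.pi,240):
            u,v=pix(k,[P[0]+r*np.cos(t),P[1]+r*np.sin(t),z]);cv2.circle(big,(int((u-u0+.5)*f),int((v-v0+.5)*f)),1,col,-1)
    cv2.imwrite(f"pics/{out}.png",big)
E
sed -i 's/if n=="wrist":/if n not in ("top","scene"):/' h.py
python3 -m creep '[{"dx":-0.185,"dy":0.14,"dz":-0.2,"rx":0,"ry":0,"rz":0,"grip":-1},{"dx":-0.185,"dy":0.14,"dz":-0.2,"rx":0,"ry":0,"rz":0,"grip":-1},{"dx":-0.185,"dy":0.14,"dz":-0.2,"rx":0,"ry":0,"rz":0,"grip":-1},{"dx":-0.185,"dy":0.14,"dz":-0.2,"rx":0,"ry":0,"rz":0,"grip":-1},{"dx":-0.185,"dy":0.14,"dz":-0.2,"rx":0,"ry":0,"rz":0,"grip":-1}]'
python3 -m creep '[{"dx":0,"dy":0,"dz":0,"rx":0,"ry":0,"rz":0,"grip":-1},{"dx":0,"dy":0,"dz":0,"rx":0,"ry":0,"rz":0,"grip":-1},{"dx":0,"dy":0,"dz":0,"rx":0,"ry":0,"rz":0,"grip":-1},{"dx":0,"dy":0,"dz":0,"rx":0,"ry":0,"rz":0,"grip":-1},{"dx":0,"dy":0,"dz":0,"rx":0,"ry":0,"rz":0,"grip":-1}]'
python3 - <<'E'
from h import *
snap("w3")
P=(346.2,265.4);overlay("w3","w3o",[(P,31,78,(0,0,255)),(P,29,1,(0,255,0))],(230,130,160,150))
E
```

```text
clock: 2.7
eef_pos: [347.5, 262.6, 156.9]
tool_rot: [3.14, -0.001, 1.568]
force: [0.1, -0.1, -0.3]
width: 85.1
gripper_force: 0.0
clock: 3.32
eef_pos: [345.7, 263.2, 156.2]
tool_rot: [-3.142, -0.0, 1.57]
force: [-0.3, 0.2, 0.0]
width: 85.5
gripper_force: 0.0
drift [-0.01  0.01 -0.01]
3.375 [345.6 263.2 156.2] [-3.142 -0.     1.571]
```

View pics/w3o.png

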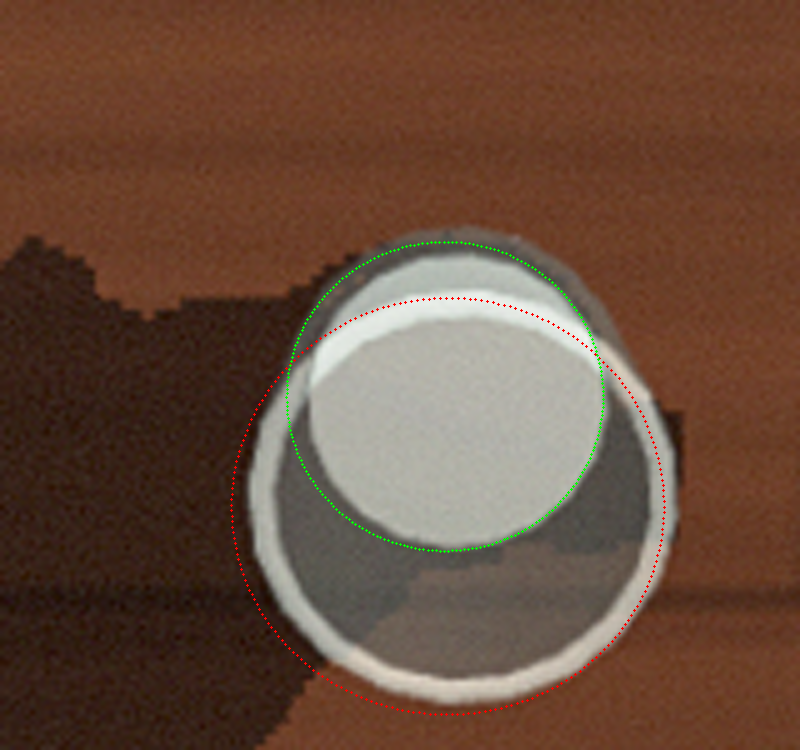

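The glass's rim sits about 2 mm right of and 1.2 mm above its predicted ring, so the glass is at (348.2, 266.6). I'll go down and grip it.

```bash
python3 -m creep '[{"dx":0.0065,"dy":0.0085,"dz":-0.1,"rx":0,"ry":0,"rz":0,"grip":-1},{"dx":0.0065,"dy":0.0085,"dz":-0.2,"rx":0,"ry":0,"rz":0,"grip":-1},{"dx":0.0065,"dy":0.0085,"dz":-0.28,"rx":0,"ry":0,"rz":0,"grip":-1},{"dx":0.0065,"dy":0.0085,"dz":-0.325,"rx":0,"ry":0,"rz":0,"grip":-1},{"dx":0.0065,"dy":0.0085,"dz":-0.325,"rx":0,"ry":0,"rz":0,"grip":-1}]'
python3 -m creep '[{"dx":0,"dy":0,"dz":0,"rx":0,"ry":0,"rz":0,"grip":-1},{"dx":0,"dy":0,"dz":0,"rx":0,"ry":0,"rz":0,"grip":1},{"dx":0,"dy":0,"dz":0,"rx":0,"ry":0,"rz":0,"grip":1},{"dx":0,"dy":0,"dz":0,"rx":0,"ry":0,"rz":0,"grip":1},{"dx":0,"dy":0,"dz":0,"rx":0,"ry":0,"rz":0,"grip":1}]'
```

```text
clock: 4.0
eef_pos: [347.4, 266.1, 25.2]
tool_rot: [-3.14, 0.002, 1.571]
force: [0.4, -1.0, -0.5]
width: 85.7
gripper_force: 0.0
clock: 4.62
eef_pos: [349.1, 267.0, 27.6]
tool_rot: [3.139, -0.001, 1.57]
force: [-0.6, -0.9, 12.4]
width: 59.1
gripper_force: 61.6
```

```bash
python3 -m creep '[{"dx":0,"dy":0,"dz":0.05,"rx":0,"ry":0,"rz":0,"grip":1},{"dx":0,"dy":0,"dz":0.12,"rx":0,"ry":0,"rz":0,"grip":1},{"dx":0,"dy":0,"dz":0.2,"rx":0,"ry":0,"rz":0,"grip":1},{"dx":0,"dy":0,"dz":0.3,"rx":0,"ry":0,"rz":0,"grip":1},{"dx":0,"dy":0,"dz":0.3,"rx":0,"ry":0,"rz":0,"grip":1}]'
python3 -m creep '[{"dx":0.08,"dy":-0.12,"dz":0,"rx":0,"ry":0,"rz":0,"grip":1},{"dx":0.16,"dy":-0.24,"dz":0,"rx":0,"ry":0,"rz":0,"grip":1},{"dx":0.24,"dy":-0.36,"dz":0,"rx":0,"ry":0,"rz":0,"grip":1},{"dx":0.3,"dy":-0.46,"dz":0,"rx":0,"ry":0,"rz":0,"grip":1},{"dx":0.34,"dy":-0.52,"dz":0,"rx":0,"ry":0,"rz":0,"grip":1}]'
python3 -m creep '[{"dx":0.08,"dy":-0.12,"dz":0,"rx":0,"ry":0,"rz":0,"grip":1},{"dx":0.16,"dy":-0.24,"dz":0,"rx":0,"ry":0,"rz":0,"grip":1},{"dx":0.24,"dy":-0.36,"dz":0,"rx":0,"ry":0,"rz":0,"grip":1},{"dx":0.3,"dy":-0.46,"dz":0,"rx":0,"ry":0,"rz":0,"grip":1},{"dx":0.34,"dy":-0.52,"dz":0,"rx":0,"ry":0,"rz":0,"grip":1}]'
python3 -m creep '[{"dx":0,"dy":0,"dz":0,"rx":0,"ry":0,"rz":0,"grip":1},{"dx":0,"dy":0,"dz":0,"rx":0,"ry":0,"rz":0,"grip":1},{"dx":0,"dy":0,"dz":0,"rx":0,"ry":0,"rz":0,"grip":1},{"dx":0,"dy":0,"dz":0,"rx":0,"ry":0,"rz":0,"grip":1},{"dx":0,"dy":0,"dz":0,"rx":0,"ry":0,"rz":0,"grip":1}]'
python3 - <<'E'
from h import *
snap("w4");print(pix("w4",(624.3,-159,9)),pix("w4",(624.3,-65,9)))
c=get_calibration("top");import cv2;cv2.imwrite("pics/t4.png",get_image("top")[:,:,::-1])
E
```

```text
clock: 5.25
eef_pos: [349.9, 267.8, 148.7]
tool_rot: [3.137, -0.004, 1.57]
force: [1.1, 0.1, -2.5]
width: 58.8
gripper_force: 66.9
clock: 5.88
eef_pos: [484.1, 55.2, 144.8]
tool_rot: [-3.139, 0.001, 1.567]
force: [-0.4, 1.2, -1.8]
width: 59.0
gripper_force: 66.9
clock: 6.5
eef_pos: [619.6, -153.0, 143.9]
tool_rot: [-3.139, 0.001, 1.567]
force: [0.2, 0.7, -2.2]
width: 58.9
gripper_force: 66.9
clock: 7.12
eef_pos: [620.2, -149.0, 146.4]
tool_rot: [3.141, 0.0, 1.571]
force: [0.2, -1.1, -3.0]
width: 58.8
gripper_force: 66.9
drift [ 0.04 -0.15 -0.01]
7.175 [ 620.2 -149.2  146.4] [3.141 0.    1.571]
(np.float64(322.6631390608093), np.float64(227.2675012299495)) (np.float64(322.8655174612068), np.float64(118.55601276363132))
```

View pics/w4.png

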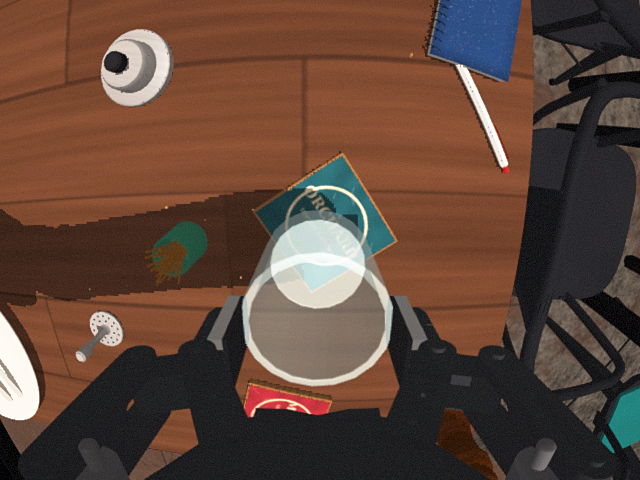

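The view shows the glass upright between the fingers, rim centre about (317.5,318), with the teal coaster's corners at (343,153), (397,241) and (254,210).

Run:
```python
from h import *
s=[at("w4",*p,9)[:2] for p in [(254,210),(397,241),(343,153),(309,292.5)]]
print(np.round(s,1),(s[0]+s[1])/2,np.linalg.norm(s[0]-s[1]), (s[2]+s[3])/2)
print("rim",at("w4",317.5,318,197),"foot",at("w4",318,263,129))
print("rim w3", at("w3",230+463/5-.5,130+496/5-.5,78))
```

```text
[[ 564.3 -143.2]
 [ 691.3 -171.7]
 [ 641.3  -94.1]
 [ 611.8 -221.8]] [ 627.82114704 -157.42353507] 130.1910439967963 [ 626.55836432 -157.93038448]
rim [ 619.27170478 -145.09915728  197.        ] foot [ 619.73216558 -147.64956001  129.        ]
rim w3 [348.31702388 267.91568447  78.        ]
```

```bash
python3 -m creep '[{"dx":0.017,"dy":-0.0245,"dz":-0.06,"rx":0,"ry":0,"rz":0,"grip":1},{"dx":0.017,"dy":-0.0245,"dz":-0.15,"rx":0,"ry":0,"rz":0,"grip":1},{"dx":0.017,"dy":-0.0245,"dz":-0.22,"rx":0,"ry":0,"rz":0,"grip":1},{"dx":0.017,"dy":-0.0245,"dz":-0.255,"rx":0,"ry":0,"rz":0,"grip":1},{"dx":0.017,"dy":-0.0245,"dz":-0.255,"rx":0,"ry":0,"rz":0,"grip":1}]'
python3 -m creep '[{"dx":0,"dy":0,"dz":0,"rx":0,"ry":0,"rz":0,"grip":1},{"dx":0,"dy":0,"dz":0,"rx":0,"ry":0,"rz":0,"grip":1},{"dx":0,"dy":0,"dz":-0.005,"rx":0,"ry":0,"rz":0,"grip":1},{"dx":0,"dy":0,"dz":-0.01,"rx":0,"ry":0,"rz":0,"grip":1},{"dx":0,"dy":0,"dz":-0.01,"rx":0,"ry":0,"rz":0,"grip":1}]'
```

```text
clock: 7.85
eef_pos: [626.6, -159.1, 43.6]
tool_rot: [-3.14, -0.0, 1.571]
force: [-0.7, -0.6, -2.6]
width: 58.7
gripper_force: 66.9
clock: 8.48
eef_pos: [626.9, -159.2, 40.0]
tool_rot: [-3.141, -0.0, 1.57]
force: [0.1, -0.2, -2.4]
width: 58.5
gripper_force: 66.9
```

Down the last few mm until contact shows in the force.

```bash
python3 -m creep '[{"dx":0,"dy":0,"dz":-0.003,"rx":0,"ry":0,"rz":0,"grip":1},{"dx":0,"dy":0,"dz":-0.006,"rx":0,"ry":0,"rz":0,"grip":1},{"dx":0,"dy":0,"dz":-0.008,"rx":0,"ry":0,"rz":0,"grip":1},{"dx":0,"dy":0,"dz":-0.008,"rx":0,"ry":0,"rz":0,"grip":1},{"dx":0,"dy":0,"dz":-0.008,"rx":0,"ry":0,"rz":0,"grip":1}]'
```

```text
clock: 9.1
eef_pos: [627.1, -159.2, 37.0]
tool_rot: [3.142, -0.0, 1.57]
force: [-0.5, 0.3, -2.3]
width: 58.8
gripper_force: 66.9
```

```bash
python3 -m creep '[{"dx":0,"dy":0,"dz":-0.003,"rx":0,"ry":0,"rz":0,"grip":1},{"dx":0,"dy":0,"dz":-0.005,"rx":0,"ry":0,"rz":0,"grip":1},{"dx":0,"dy":0,"dz":-0.005,"rx":0,"ry":0,"rz":0,"grip":1},{"dx":0,"dy":0,"dz":-0.005,"rx":0,"ry":0,"rz":0,"grip":1},{"dx":0,"dy":0,"dz":-0.005,"rx":0,"ry":0,"rz":0,"grip":1}]'
```

```text
clock: 9.72
eef_pos: [627.3, -159.4, 36.7]
tool_rot: [3.141, 0.001, 1.57]
force: [-2.2, 0.5, 8.9]
width: 58.7
gripper_force: 68.0
```

```bash
python3 -m creep '[{"dx":0,"dy":0,"dz":0,"rx":0,"ry":0,"rz":0,"grip":-1},{"dx":0,"dy":0,"dz":0,"rx":0,"ry":0,"rz":0,"grip":-1},{"dx":0,"dy":0,"dz":0,"rx":0,"ry":0,"rz":0,"grip":-1},{"dx":0,"dy":0,"dz":0,"rx":0,"ry":0,"rz":0,"grip":-1},{"dx":0,"dy":0,"dz":0,"rx":0,"ry":0,"rz":0,"grip":-1}]'
python3 -m creep '[{"dx":0,"dy":0,"dz":0.05,"rx":0,"ry":0,"rz":0,"grip":-1},{"dx":0,"dy":0,"dz":0.15,"rx":0,"ry":0,"rz":0,"grip":-1},{"dx":0,"dy":0,"dz":0.25,"rx":0,"ry":0,"rz":0,"grip":-1},{"dx":0,"dy":0,"dz":0.33,"rx":0,"ry":0,"rz":0,"grip":-1},{"dx":0,"dy":0,"dz":0.33,"rx":0,"ry":0,"rz":0,"grip":-1}]'
python3 -m creep '[{"dx":0,"dy":0,"dz":0,"rx":0,"ry":0,"rz":0,"grip":-1},{"dx":0,"dy":0,"dz":0,"rx":0,"ry":0,"rz":0,"grip":-1},{"dx":0,"dy":0,"dz":0,"rx":0,"ry":0,"rz":0,"grip":-1},{"dx":0,"dy":0,"dz":0,"rx":0,"ry":0,"rz":0,"grip":-1},{"dx":0,"dy":0,"dz":0,"rx":0,"ry":0,"rz":0,"grip":-1}]'
python3 - <<'E'
from h import *
snap("w5")
P=(627.3,-158.2);overlay("w5","w5o",[(P,31,87,(0,0,255)),(P,47,9,(0,255,0))],(230,130,160,150))
E
```

```text
clock: 10.35
eef_pos: [627.1, -159.2, 34.9]
tool_rot: [-3.142, -0.0, 1.57]
force: [0.9, 0.3, 0.9]
width: 85.2
gripper_force: 0.0
clock: 10.98
eef_pos: [629.6, -159.3, 171.6]
tool_rot: [3.134, 0.001, 1.57]
force: [0.3, -0.2, -0.9]
width: 85.5
gripper_force: 0.0
clock: 11.6
eef_pos: [627.0, -159.2, 166.7]
tool_rot: [-3.141, -0.0, 1.57]
force: [-0.2, 0.6, -0.4]
width: 85.4
gripper_force: 0.0
drift [ 0.02 -0.01  0.09]
11.65 [ 627.  -159.2  166.8] [-3.141 -0.     1.57 ]
```

View pics/w5o.png

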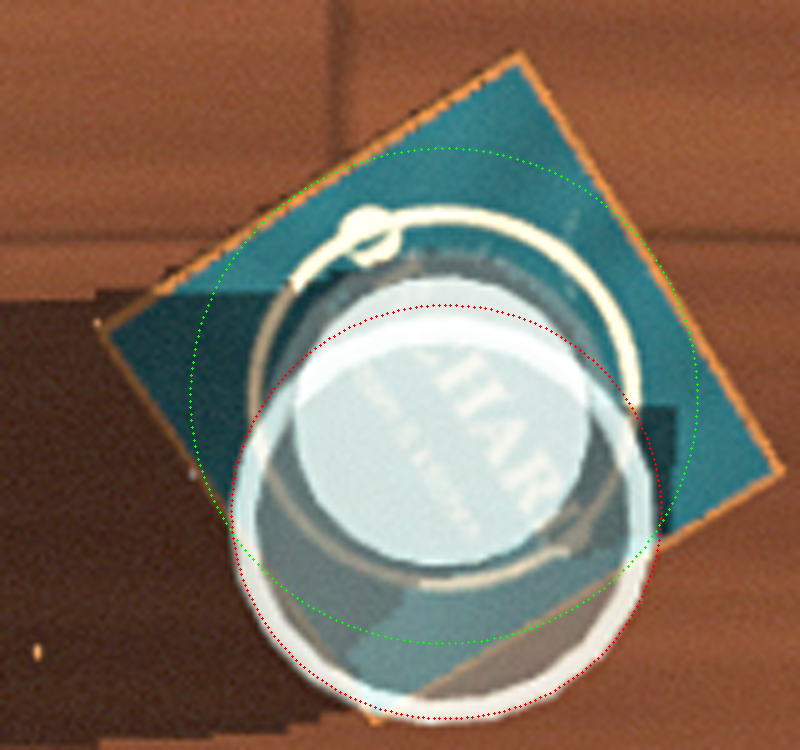

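Step 1 is done: the glass stands upright, with its rim ring matching the prediction within 1 mm. Now the filter.

```bash
python3 -m creep '[{"dx":0.015,"dy":0.15,"dz":0,"rx":0,"ry":0,"rz":0,"grip":-1},{"dx":0.03,"dy":0.3,"dz":0,"rx":0,"ry":0,"rz":0,"grip":-1},{"dx":0.045,"dy":0.45,"dz":0,"rx":0,"ry":0,"rz":0,"grip":-1},{"dx":0.06,"dy":0.6,"dz":0,"rx":0,"ry":0,"rz":0,"grip":-1},{"dx":0.075,"dy":0.75,"dz":0,"rx":0,"ry":0,"rz":0,"grip":-1}]'
python3 -m creep '[{"dx":0.017,"dy":0.12,"dz":0,"rx":0,"ry":0,"rz":0,"grip":-1},{"dx":0.017,"dy":0.185,"dz":0,"rx":0,"ry":0,"rz":0,"grip":-1},{"dx":0.017,"dy":0.195,"dz":0,"rx":0,"ry":0,"rz":0,"grip":-1},{"dx":0.017,"dy":0.195,"dz":0,"rx":0,"ry":0,"rz":0,"grip":-1},{"dx":0.017,"dy":0.195,"dz":0,"rx":0,"ry":0,"rz":0,"grip":-1}]'
python3 -m creep '[{"dx":0,"dy":0,"dz":0,"rx":0,"ry":0,"rz":0,"grip":-1},{"dx":0,"dy":0,"dz":0,"rx":0,"ry":0,"rz":0,"grip":-1},{"dx":0,"dy":0,"dz":0,"rx":0,"ry":0,"rz":0,"grip":-1},{"dx":0,"dy":0,"dz":0,"rx":0,"ry":0,"rz":0,"grip":-1},{"dx":0,"dy":0,"dz":0,"rx":0,"ry":0,"rz":0,"grip":-1}]'
python3 - <<'E'
from h import *
snap("w6")
P=(663.8,221.1);overlay("w6","w6o",[(P,31,58,(0,0,255)),(P,42,9,(0,255,0))],(230,130,160,150))
E
```

```text
clock: 12.28
eef_pos: [657.3, 142.6, 167.1]
tool_rot: [3.141, 0.0, 1.57]
force: [0.9, -1.3, 0.4]
width: 85.4
gripper_force: 0.0
clock: 12.9
eef_pos: [664.4, 216.1, 167.0]
tool_rot: [3.141, 0.002, 1.568]
force: [0.3, 0.2, 0.2]
width: 85.2
gripper_force: 0.0
clock: 13.52
eef_pos: [663.9, 218.8, 167.0]
tool_rot: [3.142, -0.0, 1.571]
force: [0.3, 0.0, -0.3]
width: 85.3
gripper_force: 0.0
drift [-0.    0.01 -0.01]
13.575 [663.9 218.8 167. ] [ 3.142 -0.     1.571]
```

View pics/w6o.png

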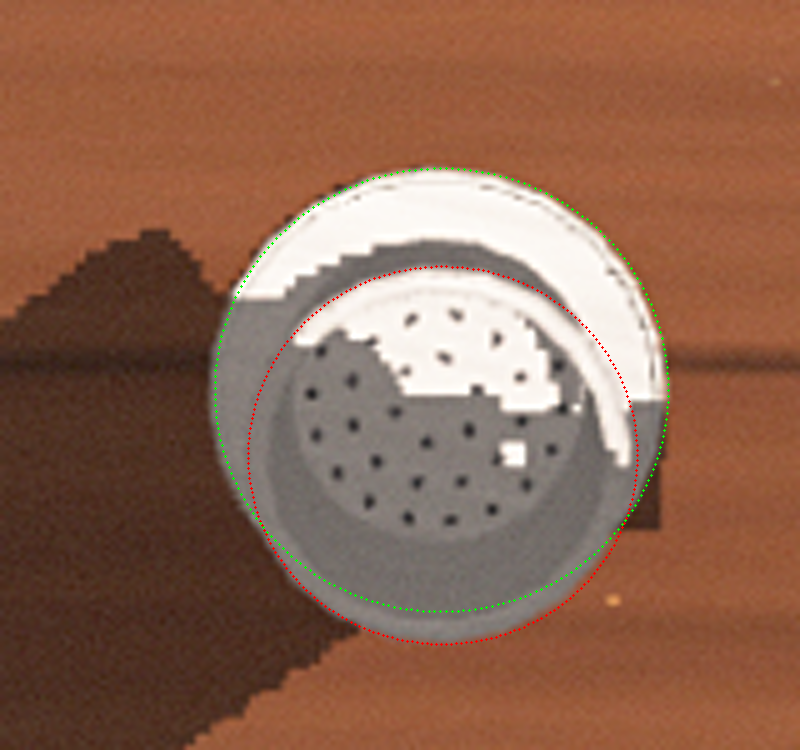

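The predicted rings match the filter closely, so it's at (663.7, 221.3). I'll go down and grip it.

```bash
python3 -m creep '[{"dx":0,"dy":0.006,"dz":-0.1,"rx":0,"ry":0,"rz":0,"grip":-1},{"dx":0,"dy":0.006,"dz":-0.22,"rx":0,"ry":0,"rz":0,"grip":-1},{"dx":0,"dy":0.006,"dz":-0.32,"rx":0,"ry":0,"rz":0,"grip":-1},{"dx":0,"dy":0.006,"dz":-0.37,"rx":0,"ry":0,"rz":0,"grip":-1},{"dx":0,"dy":0.006,"dz":-0.37,"rx":0,"ry":0,"rz":0,"grip":-1}]'
python3 -m creep '[{"dx":0,"dy":0,"dz":0,"rx":0,"ry":0,"rz":0,"grip":-1},{"dx":0,"dy":0,"dz":0,"rx":0,"ry":0,"rz":0,"grip":-1},{"dx":0,"dy":0,"dz":0,"rx":0,"ry":0,"rz":0,"grip":1},{"dx":0,"dy":0,"dz":0,"rx":0,"ry":0,"rz":0,"grip":1},{"dx":0,"dy":0,"dz":0,"rx":0,"ry":0,"rz":0,"grip":1}]'
python3 -m creep '[{"dx":0,"dy":0,"dz":0,"rx":0,"ry":0,"rz":0,"grip":1},{"dx":0,"dy":0,"dz":0,"rx":0,"ry":0,"rz":0,"grip":1},{"dx":0,"dy":0,"dz":0,"rx":0,"ry":0,"rz":0,"grip":1},{"dx":0,"dy":0,"dz":0,"rx":0,"ry":0,"rz":0,"grip":1},{"dx":0,"dy":0,"dz":0,"rx":0,"ry":0,"rz":0,"grip":1}]'
```

```text
clock: 14.2
eef_pos: [663.1, 220.9, 17.9]
tool_rot: [-3.139, 0.001, 1.571]
force: [-0.5, -0.6, -0.4]
width: 85.7
gripper_force: 0.0
clock: 14.82
eef_pos: [655.3, 221.6, 21.9]
tool_rot: [-3.126, 0.004, 1.571]
force: [-31.3, -4.9, 48.0]
width: 32.4
gripper_force: 23.7
clock: 15.45
eef_pos: [663.9, 220.6, 18.2]
tool_rot: [-3.141, 0.0, 1.57]
force: [-0.3, 0.3, 0.4]
width: -0.5
gripper_force: 0.0
```

Run:
```python
from h import *
snap("w7")
t=get_image("top")[:,:,::-1]; s=get_image("scene")[:,:,::-1]
I=cv2.imread("pics/w7.png")[120:420,120:520]
cv2.imwrite("pics/w7c.png",np.hstack([I,cv2.resize(s[200:350,100:300],(400,300))]))
cv2.imwrite("pics/t7.png",t)
```

```text
drift [-0.07  0.09 -0.04]
15.5 [663.9 220.7  18.2] [-3.141  0.     1.57 ]
```

View pics/w7c.png

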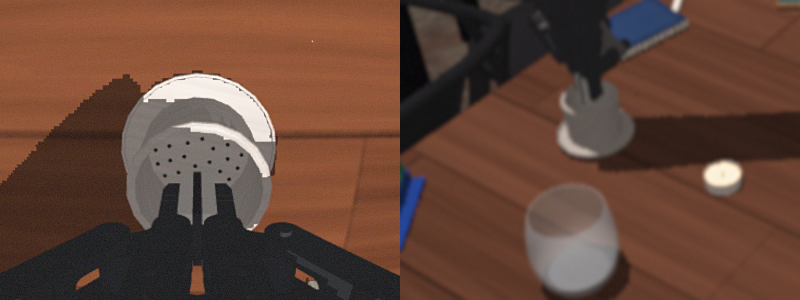

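The view shows the fingers shut and the filter still upright, with its flange about (318,265) in the full picture. I'll work out where it is now.

Run:
```python
from h import *
for (u,v) in [(242,268),(396,268),(319,193)]: print(np.round(at("w7",u,v,9),1))
print("floor centre",np.round(at("w7",320,285,12),1),"tip px",pix("w7",(663.9,220.7,18)),pix("w7",(663.9,220.7,58)))
for z in (9,): print([np.round(at("w7",*p,z),1) for p in [(319,193)]])
from scipy.optimize import least_squares
```

```text
[622. 222.   9.]
[706.1 221.8   9. ]
[664.  262.8   9. ]
floor centre [664.5 213.4  12. ] tip px (np.float64(318.9830696168157), np.float64(276.83989882293486)) (np.float64(319.517713401339), np.float64(313.476273570118))
[array([664. , 262.8,   9. ])]
```

Run:
```python
from h import *
P=(663.9,260)
I=cv2.imread("pics/t7.png");c=I[138:218,182:282]
cv2.imwrite("pics/t7c.png",np.hstack([cv2.resize(c,(400,320),interpolation=cv2.INTER_CUBIC),cv2.resize(cv2.imread("pics/w7.png")[180:340,220:420],(400,320),interpolation=cv2.INTER_CUBIC)]))
```

View pics/t7c.png

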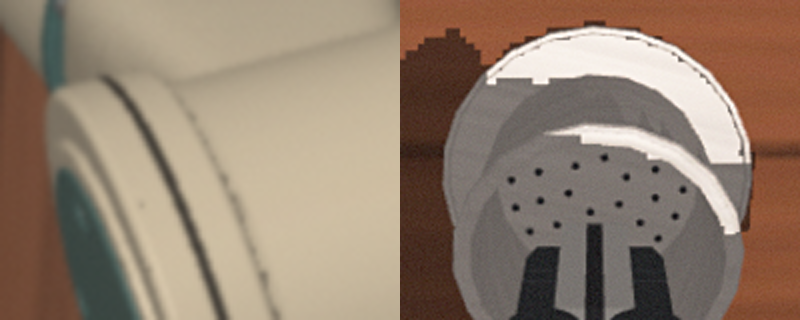

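The filter is still upright at (664, 221), but the fast full closure pushed the fingers through its thin wall and they shut inside the chamber. I'll lift out straight up, check how grip values map to width, and regrip gently in steps.

```bash
python3 -m creep '[{"dx":0,"dy":0,"dz":0.02,"rx":0,"ry":0,"rz":0,"grip":1},{"dx":0,"dy":0,"dz":0.06,"rx":0,"ry":0,"rz":0,"grip":1},{"dx":0,"dy":0,"dz":0.12,"rx":0,"ry":0,"rz":0,"grip":1},{"dx":0,"dy":0,"dz":0.2,"rx":0,"ry":0,"rz":0,"grip":1},{"dx":0,"dy":0,"dz":0.25,"rx":0,"ry":0,"rz":0,"grip":1}]'
python3 -m creep '[{"dx":0,"dy":0,"dz":0.12,"rx":0,"ry":0,"rz":0,"grip":1},{"dx":0,"dy":0,"dz":0.12,"rx":0,"ry":0,"rz":0,"grip":-0.4},{"dx":0,"dy":0,"dz":0.12,"rx":0,"ry":0,"rz":0,"grip":-0.4},{"dx":0,"dy":0,"dz":0.12,"rx":0,"ry":0,"rz":0,"grip":-0.4},{"dx":0,"dy":0,"dz":0.12,"rx":0,"ry":0,"rz":0,"grip":-0.4}]'
python3 -m creep '[{"dx":0,"dy":0,"dz":0,"rx":0,"ry":0,"rz":0,"grip":-1},{"dx":0,"dy":0,"dz":0,"rx":0,"ry":0,"rz":0,"grip":-1},{"dx":0,"dy":0,"dz":0,"rx":0,"ry":0,"rz":0,"grip":-1},{"dx":0,"dy":0,"dz":0,"rx":0,"ry":0,"rz":0,"grip":-1},{"dx":0,"dy":0,"dz":0,"rx":0,"ry":0,"rz":0,"grip":-1}]'
python3 - <<'E'
from h import *
snap("w8")
P=(663.7,221.3);overlay("w8","w8o",[(P,31,58,(0,0,255)),(P,42,9,(0,255,0))],(230,130,160,150))
E
```

```text
clock: 16.23
eef_pos: [664.9, 221.8, 122.0]
tool_rot: [3.138, -0.001, 1.57]
force: [-0.1, 0.5, -0.3]
width: 0.3
gripper_force: 0.0
clock: 16.85
eef_pos: [663.2, 220.9, 165.8]
tool_rot: [-3.14, 0.001, 1.571]
force: [-0.1, -0.1, 0.3]
width: 59.8
gripper_force: 0.0
clock: 17.48
eef_pos: [663.9, 221.2, 167.1]
tool_rot: [3.142, -0.0, 1.57]
force: [-0.2, -0.5, -0.1]
width: 85.4
gripper_force: 0.0
drift [-0. -0. -0.]
17.525 [663.9 221.2 167. ] [ 3.142 -0.     1.57 ]
```

View pics/w8o.png

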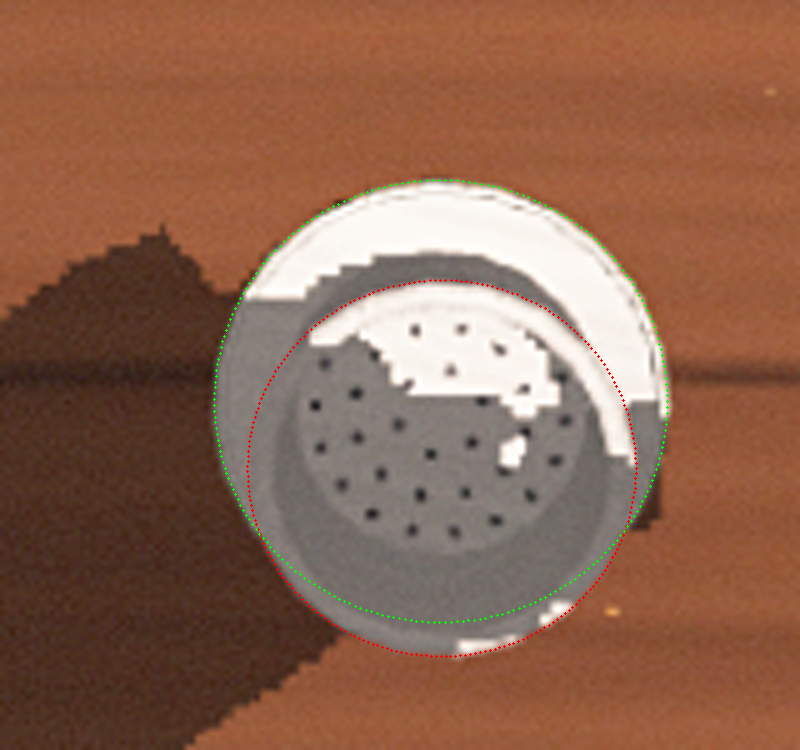

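The filter hasn't moved, and the mapping is width ≈ 42.5·(1−grip). I'll regrip with a commanded width just under 60 mm.

```bash
python3 -m creep '[{"dx":0,"dy":0,"dz":-0.1,"rx":0,"ry":0,"rz":0,"grip":-1},{"dx":0,"dy":0,"dz":-0.22,"rx":0,"ry":0,"rz":0,"grip":-1},{"dx":0,"dy":0,"dz":-0.32,"rx":0,"ry":0,"rz":0,"grip":-1},{"dx":0,"dy":0,"dz":-0.38,"rx":0,"ry":0,"rz":0,"grip":-1},{"dx":0,"dy":0,"dz":-0.38,"rx":0,"ry":0,"rz":0,"grip":-1}]'
python3 -m creep '[{"dx":0,"dy":0,"dz":0,"rx":0,"ry":0,"rz":0,"grip":-0.8},{"dx":0,"dy":0,"dz":0,"rx":0,"ry":0,"rz":0,"grip":-0.6},{"dx":0,"dy":0,"dz":0,"rx":0,"ry":0,"rz":0,"grip":-0.5},{"dx":0,"dy":0,"dz":0,"rx":0,"ry":0,"rz":0,"grip":-0.45},{"dx":0,"dy":0,"dz":0,"rx":0,"ry":0,"rz":0,"grip":-0.43}]'
python3 -m creep '[{"dx":0,"dy":0,"dz":0,"rx":0,"ry":0,"rz":0,"grip":-0.42},{"dx":0,"dy":0,"dz":0,"rx":0,"ry":0,"rz":0,"grip":-0.41},{"dx":0,"dy":0,"dz":0,"rx":0,"ry":0,"rz":0,"grip":-0.4},{"dx":0,"dy":0,"dz":0,"rx":0,"ry":0,"rz":0,"grip":-0.4},{"dx":0,"dy":0,"dz":0,"rx":0,"ry":0,"rz":0,"grip":-0.4}]'
```

```text
clock: 18.15
eef_pos: [662.2, 220.4, 12.8]
tool_rot: [-3.138, 0.002, 1.571]
force: [-0.8, -0.1, 0.9]
width: 85.7
gripper_force: 0.0
clock: 18.77
eef_pos: [664.1, 221.1, 15.3]
tool_rot: [3.141, -0.0, 1.57]
force: [0.5, 0.5, 0.7]
width: 60.8
gripper_force: 0.1
clock: 19.4
eef_pos: [663.9, 221.2, 15.0]
tool_rot: [3.141, -0.0, 1.57]
force: [0.9, -0.8, 0.6]
width: 59.6
gripper_force: 0.3
```

```bash
python3 -m creep '[{"dx":0,"dy":0,"dz":0,"rx":0,"ry":0,"rz":0,"grip":-0.39},{"dx":0,"dy":0,"dz":0,"rx":0,"ry":0,"rz":0,"grip":-0.38},{"dx":0,"dy":0,"dz":0,"rx":0,"ry":0,"rz":0,"grip":-0.37},{"dx":0,"dy":0,"dz":0,"rx":0,"ry":0,"rz":0,"grip":-0.36},{"dx":0,"dy":0,"dz":0,"rx":0,"ry":0,"rz":0,"grip":-0.36}]'
python3 -m creep '[{"dx":0,"dy":0,"dz":0,"rx":0,"ry":0,"rz":0,"grip":-0.35},{"dx":0,"dy":0,"dz":0,"rx":0,"ry":0,"rz":0,"grip":-0.34},{"dx":0,"dy":0,"dz":0,"rx":0,"ry":0,"rz":0,"grip":-0.33},{"dx":0,"dy":0,"dz":0,"rx":0,"ry":0,"rz":0,"grip":-0.32},{"dx":0,"dy":0,"dz":0,"rx":0,"ry":0,"rz":0,"grip":-0.32}]'
```

```text
clock: 20.02
eef_pos: [664.1, 221.3, 15.3]
tool_rot: [3.141, -0.0, 1.57]
force: [1.1, 0.8, 3.0]
width: 58.6
gripper_force: 11.8
clock: 20.65
eef_pos: [664.1, 221.3, 15.6]
tool_rot: [3.141, -0.0, 1.57]
force: [-0.8, -0.7, 6.3]
width: 56.7
gripper_force: 33.5
```

```bash
python3 -c "
from h import *
print(at('w5',230+443.5/5-.5,130+516/5-.5,87),at('w5',230+441/5-.5,130+420/5-.5,19))"
python3 -m creep '[{"dx":0,"dy":0,"dz":0.02,"rx":0,"ry":0,"rz":0,"grip":-0.33},{"dx":0,"dy":0,"dz":0.07,"rx":0,"ry":0,"rz":0,"grip":-0.33},{"dx":0,"dy":0,"dz":0.14,"rx":0,"ry":0,"rz":0,"grip":-0.33},{"dx":0,"dy":0,"dz":0.22,"rx":0,"ry":0,"rz":0,"grip":-0.33},{"dx":0,"dy":0,"dz":0.31,"rx":0,"ry":0,"rz":0,"grip":-0.33}]'
python3 -m creep '[{"dx":-0.01,"dy":-0.1,"dz":0.01,"rx":0,"ry":0,"rz":0,"grip":-0.33},{"dx":-0.02,"dy":-0.2,"dz":0.01,"rx":0,"ry":0,"rz":0,"grip":-0.33},{"dx":-0.03,"dy":-0.3,"dz":0.01,"rx":0,"ry":0,"rz":0,"grip":-0.33},{"dx":-0.04,"dy":-0.4,"dz":0.01,"rx":0,"ry":0,"rz":0,"grip":-0.33},{"dx":-0.05,"dy":-0.5,"dz":0.01,"rx":0,"ry":0,"rz":0,"grip":-0.33}]'
python3 -m creep '[{"dx":-0.01,"dy":-0.1,"dz":0,"rx":0,"ry":0,"rz":0,"grip":-0.33},{"dx":-0.02,"dy":-0.2,"dz":0,"rx":0,"ry":0,"rz":0,"grip":-0.33},{"dx":-0.03,"dy":-0.3,"dz":0,"rx":0,"ry":0,"rz":0,"grip":-0.33},{"dx":-0.04,"dy":-0.4,"dz":0,"rx":0,"ry":0,"rz":0,"grip":-0.33},{"dx":-0.0425,"dy":-0.45,"dz":0,"rx":0,"ry":0,"rz":0,"grip":-0.33}]'
python3 -m creep '[{"dx":0,"dy":0,"dz":0,"rx":0,"ry":0,"rz":0,"grip":-0.33},{"dx":0,"dy":0,"dz":0,"rx":0,"ry":0,"rz":0,"grip":-0.33},{"dx":0,"dy":0,"dz":0,"rx":0,"ry":0,"rz":0,"grip":-0.33},{"dx":0,"dy":0,"dz":0,"rx":0,"ry":0,"rz":0,"grip":-0.33},{"dx":0,"dy":0,"dz":0,"rx":0,"ry":0,"rz":0,"grip":-0.33}]'
python3 - <<'E'
from h import *
snap("w9")
s=ctrl.read_state();x,y,z=s["eef_pos"];b=z-15.6
P=(x,y);G=(627,-159);overlay("w9","w9o",[(P,31,b+58,(0,0,255)),(P,42,b+9,(0,255,0)),(G,31,87,(255,0,0)),(G,31,9,(255,0,0))],(230,100,160,180),f=3)
E
```

```text
[ 626.84131986 -157.80044373   87.        ] [ 626.66375071 -159.08984901   19.        ]
clock: 21.28
eef_pos: [663.5, 221.1, 140.7]
tool_rot: [-3.141, -0.0, 1.571]
force: [0.5, 0.1, -1.0]
width: 57.1
gripper_force: 32.6
clock: 21.9
eef_pos: [643.7, 19.9, 144.1]
tool_rot: [3.141, 0.0, 1.571]
force: [0.5, -0.0, -1.2]
width: 57.1
gripper_force: 32.6
clock: 22.52
eef_pos: [626.3, -162.0, 143.7]
tool_rot: [3.142, 0.001, 1.567]
force: [0.1, 0.2, -1.8]
width: 56.9
gripper_force: 32.6
clock: 23.15
eef_pos: [626.9, -158.2, 143.0]
tool_rot: [-3.142, -0.0, 1.571]
force: [0.2, 0.7, -0.6]
width: 56.9
gripper_force: 32.6
drift [-0.01 -0.22 -0.02]
23.2 [ 626.9 -158.4  143. ] [-3.142 -0.     1.571]
```

View pics/w9o.png

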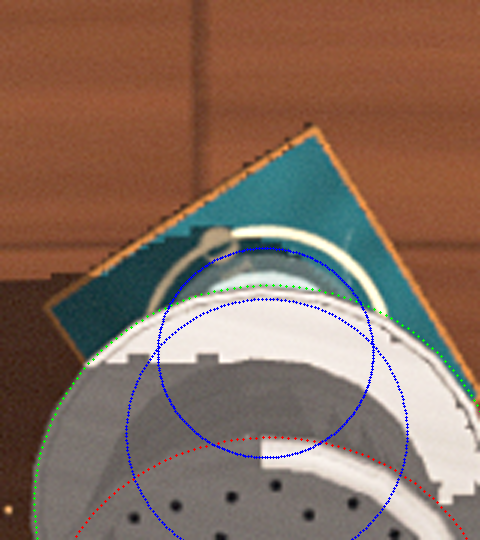

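The view shows the held filter's flange on its predicted ring and the glass below it, aligned within about 1 mm. I'll lower slowly, watching the force.

```bash
python3 -m creep '[{"dx":0,"dy":0,"dz":-0.03,"rx":0,"ry":0,"rz":0,"grip":-0.33},{"dx":0,"dy":0,"dz":-0.06,"rx":0,"ry":0,"rz":0,"grip":-0.33},{"dx":0,"dy":0,"dz":-0.09,"rx":0,"ry":0,"rz":0,"grip":-0.33},{"dx":0,"dy":0,"dz":-0.095,"rx":0,"ry":0,"rz":0,"grip":-0.33},{"dx":0,"dy":0,"dz":-0.095,"rx":0,"ry":0,"rz":0,"grip":-0.33}]'
python3 -m creep '[{"dx":0,"dy":0,"dz":-0.004,"rx":0,"ry":0,"rz":0,"grip":-0.33},{"dx":0,"dy":0,"dz":-0.008,"rx":0,"ry":0,"rz":0,"grip":-0.33},{"dx":0,"dy":0,"dz":-0.012,"rx":0,"ry":0,"rz":0,"grip":-0.33},{"dx":0,"dy":0,"dz":-0.014,"rx":0,"ry":0,"rz":0,"grip":-0.33},{"dx":0,"dy":0,"dz":-0.014,"rx":0,"ry":0,"rz":0,"grip":-0.33}]'
```

```text
clock: 23.82
eef_pos: [626.9, -158.7, 104.8]
tool_rot: [-3.141, -0.0, 1.571]
force: [0.6, -0.6, -0.2]
width: 56.8
gripper_force: 32.6
clock: 24.45
eef_pos: [626.8, -158.9, 99.4]
tool_rot: [-3.142, -0.0, 1.57]
force: [-0.6, 0.7, -0.9]
width: 57.0
gripper_force: 32.6
```

```bash
python3 -m creep '[{"dx":0,"dy":0,"dz":-0.003,"rx":0,"ry":0,"rz":0,"grip":-0.33},{"dx":0,"dy":0,"dz":-0.005,"rx":0,"ry":0,"rz":0,"grip":-0.33},{"dx":0,"dy":0,"dz":-0.007,"rx":0,"ry":0,"rz":0,"grip":-0.33},{"dx":0,"dy":0,"dz":-0.007,"rx":0,"ry":0,"rz":0,"grip":-0.33},{"dx":0,"dy":0,"dz":-0.007,"rx":0,"ry":0,"rz":0,"grip":-0.33}]'
```

```text
clock: 25.08
eef_pos: [626.9, -158.8, 96.8]
tool_rot: [3.141, -0.0, 1.57]
force: [-0.5, -0.1, 2.0]
width: 56.9
gripper_force: 32.9
```

```bash
python3 -m creep '[{"dx":0,"dy":0,"dz":-0.002,"rx":0,"ry":0,"rz":0,"grip":-0.33},{"dx":0,"dy":0,"dz":-0.002,"rx":0,"ry":0,"rz":0,"grip":-0.36},{"dx":0,"dy":0,"dz":-0.002,"rx":0,"ry":0,"rz":0,"grip":-0.42},{"dx":0,"dy":0,"dz":-0.002,"rx":0,"ry":0,"rz":0,"grip":-0.5},{"dx":0,"dy":0,"dz":-0.002,"rx":0,"ry":0,"rz":0,"grip":-0.7}]'
python3 -m creep '[{"dx":0,"dy":0,"dz":0,"rx":0,"ry":0,"rz":0,"grip":-1},{"dx":0,"dy":0,"dz":0,"rx":0,"ry":0,"rz":0,"grip":-1},{"dx":0,"dy":0,"dz":0,"rx":0,"ry":0,"rz":0,"grip":-1},{"dx":0,"dy":0,"dz":0.02,"rx":0,"ry":0,"rz":0,"grip":-1},{"dx":0,"dy":0,"dz":0.06,"rx":0,"ry":0,"rz":0,"grip":-1}]'
python3 -m creep '[{"dx":0,"dy":0,"dz":0.1,"rx":0,"ry":0,"rz":0,"grip":-1},{"dx":0,"dy":0,"dz":0.2,"rx":0,"ry":0,"rz":0,"grip":-1},{"dx":0,"dy":0,"dz":0.25,"rx":0,"ry":0,"rz":0,"grip":-1},{"dx":0,"dy":0,"dz":0.25,"rx":0,"ry":0,"rz":0,"grip":-1},{"dx":0,"dy":0,"dz":0.25,"rx":0,"ry":0,"rz":0,"grip":-1}]'
python3 -m creep '[{"dx":0,"dy":0,"dz":0,"rx":0,"ry":0,"rz":0,"grip":-1},{"dx":0,"dy":0,"dz":0,"rx":0,"ry":0,"rz":0,"grip":-1},{"dx":0,"dy":0,"dz":0,"rx":0,"ry":0,"rz":0,"grip":-1},{"dx":0,"dy":0,"dz":0,"rx":0,"ry":0,"rz":0,"grip":-1},{"dx":0,"dy":0,"dz":0,"rx":0,"ry":0,"rz":0,"grip":-1}]'
python3 - <<'E'
from h import *
snap("w10")
P=(626.9,-158.8);overlay("w10","w10o",[(P,31,139,(0,0,255)),(P,42,90,(0,255,0))],(220,120,190,180),f=3)
# numeric: bright flange fit by green/sat
I=cv2.imread("pics/w10.png");hsv=cv2.cvtColor(I,cv2.COLOR_BGR2HSV)
m=((hsv[...,1]<45)&(hsv[...,2]>60)).astype(np.uint8);m[:100]=0;m[:,:200]=0;m[:,430:]=0;m[330:]=0
n,l,st,ce=cv2.connectedComponentsWithStats(m);k=1+st[1:,4].argmax();print(st[k],ce[k])
ue=[pix("w10",(P[0]+42*np.cos(t),P[1]+42*np.sin(t),90)) for t in np.linspace(0,6.28,100)];print(np.min(ue,0),np.max(ue,0))
E
```

```text
clock: 25.7
eef_pos: [626.7, -158.9, 95.5]
tool_rot: [-3.141, -0.0, 1.57]
force: [-0.2, -1.1, 0.2]
width: 72.6
gripper_force: 0.0
clock: 26.32
eef_pos: [626.5, -158.8, 120.2]
tool_rot: [-3.141, -0.0, 1.571]
force: [-0.3, -0.2, 0.1]
width: 84.9
gripper_force: 0.0
clock: 26.95
eef_pos: [626.2, -158.9, 219.3]
tool_rot: [-3.141, -0.0, 1.57]
force: [0.1, -0.4, 0.1]
width: 85.6
gripper_force: 0.0
clock: 27.58
eef_pos: [626.9, -158.8, 219.8]
tool_rot: [-3.142, -0.0, 1.57]
force: [0.4, 0.4, 0.0]
width: 85.6
gripper_force: 0.0
drift [-0.   -0.    0.03]
27.625 [ 626.9 -158.8  219.8] [-3.142 -0.     1.57 ]
[ 269  167   99  107 7918] [317.6521849  219.70169235]
[268.89513334 168.9385042 ] [367.22543911 264.55800829]
```

The filter is seated: the flange's bounding box matches the prediction within 1–2 px. Next, the press.

```bash
python3 -m creep '[{"dx":-0.12,"dy":-0.058,"dz":0,"rx":0,"ry":0,"rz":0,"grip":-1},{"dx":-0.24,"dy":-0.116,"dz":0,"rx":0,"ry":0,"rz":0,"grip":-1},{"dx":-0.36,"dy":-0.174,"dz":0,"rx":0,"ry":0,"rz":0,"grip":-1},{"dx":-0.48,"dy":-0.232,"dz":0,"rx":0,"ry":0,"rz":0,"grip":-1},{"dx":-0.61,"dy":-0.295,"dz":0,"rx":0,"ry":0,"rz":0,"grip":-1}]'
python3 -m creep '[{"dx":0,"dy":0,"dz":-0.06,"rx":0,"ry":0,"rz":0,"grip":-1},{"dx":0,"dy":0,"dz":-0.12,"rx":0,"ry":0,"rz":0,"grip":-1},{"dx":0,"dy":0,"dz":-0.12,"rx":0,"ry":0,"rz":0,"grip":-1},{"dx":0,"dy":0,"dz":-0.12,"rx":0,"ry":0,"rz":0,"grip":-1},{"dx":0,"dy":0,"dz":-0.12,"rx":0,"ry":0,"rz":0,"grip":-1}]'
python3 -m creep '[{"dx":0,"dy":0,"dz":0,"rx":0,"ry":0,"rz":0,"grip":-1},{"dx":0,"dy":0,"dz":0,"rx":0,"ry":0,"rz":0,"grip":-1},{"dx":0,"dy":0,"dz":0,"rx":0,"ry":0,"rz":0,"grip":-1},{"dx":0,"dy":0,"dz":0,"rx":0,"ry":0,"rz":0,"grip":-1},{"dx":0,"dy":0,"dz":0,"rx":0,"ry":0,"rz":0,"grip":-1}]'
python3 - <<'E'
from h import *
snap("w11")
P=(382,-277);overlay("w11","w11o",[(P,22.5,5,(0,0,255)),(P,6.5,56,(0,255,0)),(P,6.5,64,(255,255,0))],(240,150,160,150),f=5)
E
```

```text
clock: 28.25
eef_pos: [381.7, -277.5, 220.1]
tool_rot: [3.141, 0.001, 1.571]
force: [0.6, -1.2, -0.1]
width: 85.6
gripper_force: 0.0
clock: 28.88
eef_pos: [383.7, -277.1, 172.7]
tool_rot: [3.14, 0.001, 1.571]
force: [0.9, -0.4, -0.6]
width: 85.2
gripper_force: 0.0
clock: 29.5
eef_pos: [382.9, -276.8, 171.8]
tool_rot: [-3.142, -0.0, 1.57]
force: [-0.5, 0.5, -0.3]
width: 85.3
gripper_force: 0.0
drift [ 0.  0. -0.]
29.55 [ 382.9 -276.8  171.8] [-3.142 -0.     1.57 ]
```

View pics/w11o.png

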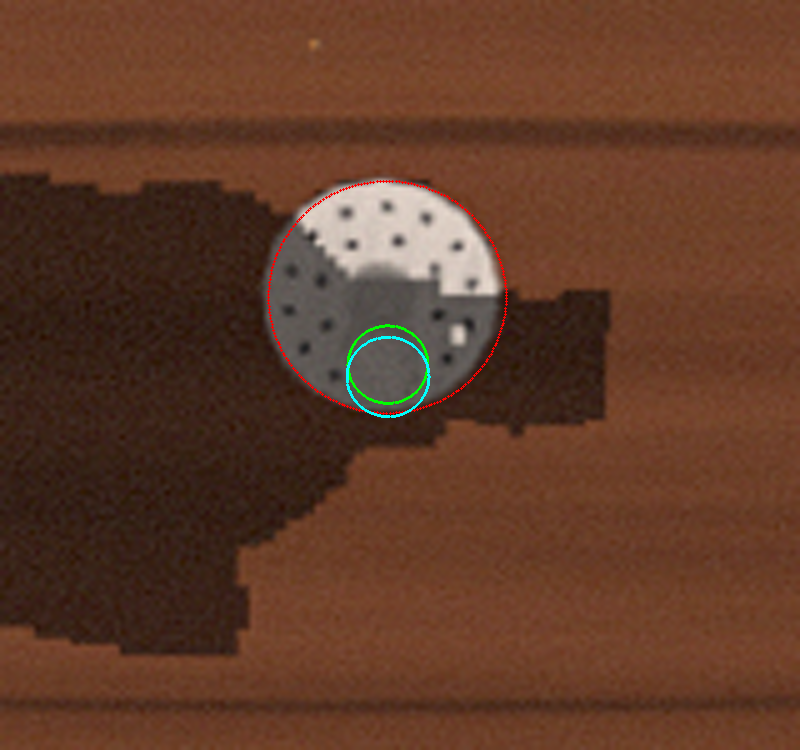

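The predicted rings lie on the press's disc and knob within 1 mm, so it's at (381.4, −276.9). I've used all 14 views, so the rest goes by numbers.

```bash
python3 -m creep '[{"dx":-0.004,"dy":0,"dz":-0.1,"rx":0,"ry":0,"rz":0,"grip":-1},{"dx":-0.004,"dy":0,"dz":-0.2,"rx":0,"ry":0,"rz":0,"grip":-0.5},{"dx":-0.004,"dy":0,"dz":-0.28,"rx":0,"ry":0,"rz":0,"grip":0},{"dx":-0.004,"dy":0,"dz":-0.317,"rx":0,"ry":0,"rz":0,"grip":0.3},{"dx":-0.004,"dy":0,"dz":-0.317,"rx":0,"ry":0,"rz":0,"grip":0.3}]'
python3 -m creep '[{"dx":0,"dy":0,"dz":0,"rx":0,"ry":0,"rz":0,"grip":0.5},{"dx":0,"dy":0,"dz":0,"rx":0,"ry":0,"rz":0,"grip":0.6},{"dx":0,"dy":0,"dz":0,"rx":0,"ry":0,"rz":0,"grip":0.65},{"dx":0,"dy":0,"dz":0,"rx":0,"ry":0,"rz":0,"grip":0.68},{"dx":0,"dy":0,"dz":0,"rx":0,"ry":0,"rz":0,"grip":0.7}]'
python3 -m creep '[{"dx":0,"dy":0,"dz":0,"rx":0,"ry":0,"rz":0,"grip":0.72},{"dx":0,"dy":0,"dz":0,"rx":0,"ry":0,"rz":0,"grip":0.74},{"dx":0,"dy":0,"dz":0,"rx":0,"ry":0,"rz":0,"grip":0.76},{"dx":0,"dy":0,"dz":0,"rx":0,"ry":0,"rz":0,"grip":0.77},{"dx":0,"dy":0,"dz":0,"rx":0,"ry":0,"rz":0,"grip":0.77}]'
```

```text
clock: 30.18
eef_pos: [381.0, -276.5, 44.6]
tool_rot: [-3.14, -0.001, 1.571]
force: [0.3, -0.6, 0.5]
width: 29.8
gripper_force: 0.0
clock: 30.8
eef_pos: [381.3, -276.9, 45.1]
tool_rot: [3.141, 0.0, 1.57]
force: [0.6, -0.4, 0.2]
width: 12.6
gripper_force: 0.0
clock: 31.42
eef_pos: [381.2, -276.8, 45.0]
tool_rot: [-3.142, -0.0, 1.57]
force: [0.1, 0.5, -0.4]
width: 9.9
gripper_force: 0.0
```

```bash
python3 -m creep '[{"dx":0,"dy":0,"dz":0,"rx":0,"ry":0,"rz":0,"grip":0.79},{"dx":0,"dy":0,"dz":0,"rx":0,"ry":0,"rz":0,"grip":0.8},{"dx":0,"dy":0,"dz":0,"rx":0,"ry":0,"rz":0,"grip":0.81},{"dx":0,"dy":0,"dz":0,"rx":0,"ry":0,"rz":0,"grip":0.82},{"dx":0,"dy":0,"dz":0,"rx":0,"ry":0,"rz":0,"grip":0.82}]'
python3 - <<'E'
from h import *
snap("w12")
I=cv2.imread("pics/w12.png");hsv=cv2.cvtColor(I,cv2.COLOR_BGR2HSV)
m=((hsv[...,1]<50)&(hsv[...,2]>60)).astype(np.uint8);m[:,:200]=0;m[:,430:]=0;m[380:]=0
n,l,st,ce=cv2.connectedComponentsWithStats(m)
for k in range(1,n):
    if st[k,4]>100: print(st[k],ce[k])
P=(381.4,-276.8);ue=[pix("w12",(P[0]+22.5*np.cos(t),P[1]+22.5*np.sin(t),5)) for t in np.linspace(0,6.28,100)];print(np.min(ue,0),np.max(ue,0),pix("w12",(*P,64)))
E
```

```text
clock: 32.05
eef_pos: [381.2, -276.9, 45.0]
tool_rot: [-3.142, -0.0, 1.57]
force: [1.1, -0.5, -0.2]
width: 8.1
gripper_force: 0.0
drift [ 0.  0. -0.]
32.1 [ 381.3 -276.8   45. ] [ 3.142 -0.     1.57 ]
[ 282  216   72  128 4855] [320.52523172 262.86838311]
[285 291  20  53 682] [295.30498534 315.39296188]
[282.51825955 216.72303093] [355.14413782 285.54401342] (np.float64(319.61472772180485), np.float64(292.6525656436261))
```

No contact with only the fingertips at the knob: the pads sit farther back. I'll reopen a little, go 6 mm lower and close again.

```bash
python3 -m creep '[{"dx":0,"dy":0,"dz":0,"rx":0,"ry":0,"rz":0,"grip":0.4},{"dx":0,"dy":0,"dz":0,"rx":0,"ry":0,"rz":0,"grip":0.4},{"dx":0,"dy":0,"dz":-0.01,"rx":0,"ry":0,"rz":0,"grip":0.4},{"dx":0,"dy":0,"dz":-0.016,"rx":0,"ry":0,"rz":0,"grip":0.5},{"dx":0,"dy":0,"dz":-0.016,"rx":0,"ry":0,"rz":0,"grip":0.6}]'
python3 -m creep '[{"dx":0,"dy":0,"dz":0,"rx":0,"ry":0,"rz":0,"grip":0.68},{"dx":0,"dy":0,"dz":0,"rx":0,"ry":0,"rz":0,"grip":0.7},{"dx":0,"dy":0,"dz":0,"rx":0,"ry":0,"rz":0,"grip":0.72},{"dx":0,"dy":0,"dz":0,"rx":0,"ry":0,"rz":0,"grip":0.74},{"dx":0,"dy":0,"dz":0,"rx":0,"ry":0,"rz":0,"grip":0.76}]'
```

```text
clock: 32.72
eef_pos: [381.1, -276.7, 38.3]
tool_rot: [-3.141, -0.0, 1.571]
force: [-0.5, 1.3, 0.5]
width: 17.2
gripper_force: 0.0
clock: 33.35
eef_pos: [381.3, -276.9, 38.6]
tool_rot: [3.142, -0.0, 1.57]
force: [0.8, 0.2, 0.5]
width: 10.1
gripper_force: 0.0
```

```bash
python3 -m creep '[{"dx":0,"dy":0,"dz":0,"rx":0,"ry":0,"rz":0,"grip":0.78},{"dx":0,"dy":0,"dz":0,"rx":0,"ry":0,"rz":0,"grip":0.8},{"dx":0,"dy":0,"dz":0,"rx":0,"ry":0,"rz":0,"grip":0.82},{"dx":0,"dy":0,"dz":0,"rx":0,"ry":0,"rz":0,"grip":0.84},{"dx":0,"dy":0,"dz":0,"rx":0,"ry":0,"rz":0,"grip":0.85}]'
python3 -m creep '[{"dx":0,"dy":0,"dz":0,"rx":0,"ry":0,"rz":0,"grip":0.87},{"dx":0,"dy":0,"dz":0,"rx":0,"ry":0,"rz":0,"grip":0.88},{"dx":0,"dy":0,"dz":0,"rx":0,"ry":0,"rz":0,"grip":0.89},{"dx":0,"dy":0,"dz":0,"rx":0,"ry":0,"rz":0,"grip":0.9},{"dx":0,"dy":0,"dz":0,"rx":0,"ry":0,"rz":0,"grip":0.9}]'
python3 - <<'E'
from h import *
snap("w13");
I=cv2.imread("pics/w13.png",0)
print("knob px",pix("w13",(381.3,-276.9,64)),"tip",pix("w13",(381.3,-276.9,38)))
for v in range(200,420,10): print(v,' '.join('%3d'%I[v:v+6,u:u+5].mean() for u in range(260,382,6)))
E
```

```text
clock: 33.98
eef_pos: [381.3, -276.9, 38.6]
tool_rot: [3.142, -0.0, 1.57]
force: [0.5, -0.6, 0.8]
width: 6.8
gripper_force: 0.0
clock: 34.6
eef_pos: [381.3, -276.9, 38.6]
tool_rot: [3.142, -0.0, 1.57]
force: [-0.3, -0.5, 0.8]
width: 4.2
gripper_force: 0.0
drift [-0.  0. -0.]
34.65 [ 381.2 -276.8   38.6] [-3.142 -0.     1.57 ]
knob px (np.float64(319.5038210159631), np.float64(298.80153083088226)) tip (np.float64(319.12531907839883), np.float64(276.8540976995192))
200  83  81  83  84  83  82  82  83  83  84  82  84  82  82  82  82  81  82  84  85  86
210  85  57  56  58  57  80  86 104 106 107 107 108 108 108 107 107 109 108 110 109 109
220  55  55  55  56  55  55  70 112 124 226 240 214 164 106 106 106 105 106 107 107 106
230  54  55  55  55  63 120 123 117 123 123 161 237 207 244 182 104 104 104 105 104 105
240  55  56  55  55 122 126 124 122 113 124 122 124 205 165 208 182  91  98 107  92  97
250  52  53  53  76 123 124 104 123 113 111 112 119 124 125  95 123  53  53  54  53  53
260  50  51  50  60 120 117 111 116 113 110 109 122 103 121  97 104  50  51  52  51  52
270  53  53  52 
[... 603 characters left out ...]
  79  37  37  37  38  36  37  73  48 109  72  69  36  36  39  38  37  37  95 107 106
350  36  35  37  36  36  37  36  36  53 108  76  36  36  36  36  37  36  37  36  38  50
360  36  37  37  37  38  36  37  36  53  97  72  37  36  37  37  36  36  37  37  37  35
370  35  37  36  35  36  36  35  36  54  98  76  36  36  36  36  35  35  35  36  36  36
380  36  37  36  37  36  36  36  45  64 104  85  48  37  36  37  36  36  36  37  37  37
390  37  40  37  36  36  36  36  58 106 106 106  83  37  34  37  36  35  38  38  36  36
400  36  36  37  36  36  36  34  62 104 104 104  87  36  35  37  36  36  35  36  36  36
410  36  37  36  36  37  35  36  56  81  91  84  69  35  36  35  36  37  36  37  37  36
```

Run:
```python
from h import *
I=cv2.imread("pics/w13.png");h=cv2.cvtColor(I,cv2.COLOR_BGR2HSV)
# D dark, t wood (saturated), g grey mid, W bright
for v in range(205,420,4):
    print(v,''.join('t' if h[v,u,1]>90 and h[v,u,2]>45 else ('D' if h[v,u,2]<60 else ('W' if h[v,u,2]>180 else ('g' if h[v,u,2]<118 else 'G'))) for u in range(270,370,1)))
```

```text
205 tttttttttttttttttttttttttttttttttttttttttttttttttttttttttttttttttttttttttttttttttttttttttttttttttttt
209 tttttttttttttttttttttttttttttttttttttttttttttttttttttttttttttttttttttttttttttttttttttttttttttttttttt
213 tttttttttttttttttttttttttttttttttttttttttttttttttttttttttttttttttttttttttttttttttttttttttttttttttttt
217 tttttttttttttttttttttttttttttttttttttttttttttttttttttttttttttttttttttttttttttttttttttttttttttttttttt
221 tttttttttttttttttttttttttttttttttggGGGGGGGGGWWWWWWWWWWWWWWWGGGGttttttttttttttttttttttttttttttttttttt
225 tttttttttttttttttttttttttgggGGGGGGGGGGGGGGGGGGGWWWWWWWWWWWWWWWWWWWWWGGtttttttttttttttttttttttttttttt
229 tttttttttttttttttttttgGGGGGGGGGGGGGgDDggGGGGGGGGggGWWWWWWWWWWWWWWWWWWWWWWWGttttttttttttttttttttttttt
233 ttttttttttttttttttgGGGGGGGGGGGGGGGGGGGGGGGGGGGGGGGGGGGWWWWWWWWWWWWWWWWWWWWWWWGtttttttttttttttttttttt
237 tttttttttttttttgGGGGGGGGgDDggGGGGGGGGGGGGGGGGGGGGGGGggggGGGGWWWWWWWWWWWWWWWWWWWWGttttttttttttttttttt
241 ttttttttttttttGGGGGGGGGGGGGGGGGGGGGGGggggGGGGGGGGGGGGGGGGGGGGGGGWWWWWWWGGWWWWWWWWWWttttttttttttttttt
245 tttttttttttttGGGGGGGGGGGGGGGGGGGGGGGGGGGGGGGGG
[... 3869 characters left out ...]
DDDDttttttttttttttttttttttttttDDDDDDDDDDDDDDDDDDDDDDDDDDDDDDDDDDDDDDDD
397 DDDDDDDDDDDDDDDDDDDDDDDDDDDDDDDDDDDtttttttttttttttttttttttttDDDDDDDDDDDDDDDDDDDDDDDDDDDDDDDDDDDDDDDD
401 DDDDDDDDDDDDDDDDDDDDDDDDDDDDDDDDDDDtttttttttttttttttttttttttDDDDDDDDDDDDDDDDDDDDDDDDDDDDDDDDDDDDDDDD
405 DDDDDDDDDDDDDDDDDDDDDDDDDDDDDDDDDDgtttttttttttttttttttttttttDDDDDDDDDDDDDDDDDDDDDDDDDDDDDDDDDDDDDDDD
409 DDDDDDDDDDDDDDDDDDDDDDDDDDDDDDDDDDtttttttttttttttttttttttttttDDDDDDDDDDDDDDDDDDDDDDDDDDDDDDDDDDDDDDD
413 DDDDDDDDDDDDDDDDDDDDDDDDDDDDDDDDDDDDDtttttttttttttttttttttDDDDDDDDDDDDDDDDDDDDDDDDDDDDDDDDDDDDDDDDDD
417 DDDDDDDDDDDDDDDDDDDDDDDDDDDDDDDDDDDDDDDDDDDDDDDDDDDDDDDDDDDDDDDDDDDDDDDDDDDDDDDDDDDDDDDDDDDDDDDDDDDD
```

From the pixel map, the fingertips are really about 27 mm above the reported TCP. That explains both this miss and the grip at the filter's rim. I'll reopen and go 13 mm lower for the knob.

```bash
python3 -m creep '[{"dx":0,"dy":0,"dz":0,"rx":0,"ry":0,"rz":0,"grip":0.4},{"dx":0,"dy":0,"dz":0,"rx":0,"ry":0,"rz":0,"grip":0.4},{"dx":0,"dy":0,"dz":0,"rx":0,"ry":0,"rz":0,"grip":0.4},{"dx":0,"dy":0,"dz":-0.016,"rx":0,"ry":0,"rz":0,"grip":0.4},{"dx":0,"dy":0,"dz":-0.032,"rx":0,"ry":0,"rz":0,"grip":0.4}]'
python3 -m creep '[{"dx":0,"dy":0,"dz":0,"rx":0,"ry":0,"rz":0,"grip":0.5},{"dx":0,"dy":0,"dz":0,"rx":0,"ry":0,"rz":0,"grip":0.6},{"dx":0,"dy":0,"dz":0,"rx":0,"ry":0,"rz":0,"grip":0.66},{"dx":0,"dy":0,"dz":0,"rx":0,"ry":0,"rz":0,"grip":0.7},{"dx":0,"dy":0,"dz":0,"rx":0,"ry":0,"rz":0,"grip":0.72}]'
python3 -m creep '[{"dx":0,"dy":0,"dz":0,"rx":0,"ry":0,"rz":0,"grip":0.73},{"dx":0,"dy":0,"dz":0,"rx":0,"ry":0,"rz":0,"grip":0.74},{"dx":0,"dy":0,"dz":0,"rx":0,"ry":0,"rz":0,"grip":0.75},{"dx":0,"dy":0,"dz":0,"rx":0,"ry":0,"rz":0,"grip":0.75},{"dx":0,"dy":0,"dz":0,"rx":0,"ry":0,"rz":0,"grip":0.75}]'
```

```text
clock: 35.28
eef_pos: [381.2, -276.8, 25.3]
tool_rot: [-3.142, -0.0, 1.57]
force: [0.7, 0.8, 0.3]
width: 25.4
gripper_force: 0.0
clock: 35.9
eef_pos: [381.4, -276.9, 25.9]
tool_rot: [3.141, 0.0, 1.57]
force: [0.6, -0.2, 0.5]
width: 12.1
gripper_force: 3.5
clock: 36.52
eef_pos: [381.5, -276.9, 25.9]
tool_rot: [3.141, 0.0, 1.57]
force: [1.0, -0.2, 1.9]
width: 11.1
gripper_force: 11.2
```

```bash
python3 -m creep '[{"dx":0,"dy":0,"dz":0,"rx":0,"ry":0,"rz":0,"grip":0.78},{"dx":0,"dy":0,"dz":0,"rx":0,"ry":0,"rz":0,"grip":0.82},{"dx":0,"dy":0,"dz":0.01,"rx":0,"ry":0,"rz":0,"grip":0.82},{"dx":0,"dy":0,"dz":0.04,"rx":0,"ry":0,"rz":0,"grip":0.82},{"dx":0,"dy":0,"dz":0.1,"rx":0,"ry":0,"rz":0,"grip":0.82}]'
python3 -m creep '[{"dx":0,"dy":0,"dz":0.08,"rx":0,"ry":0,"rz":0,"grip":0.82},{"dx":0,"dy":0,"dz":0.18,"rx":0,"ry":0,"rz":0,"grip":0.82},{"dx":0,"dy":0,"dz":0.26,"rx":0,"ry":0,"rz":0,"grip":0.82},{"dx":0,"dy":0,"dz":0.3,"rx":0,"ry":0,"rz":0,"grip":0.82},{"dx":0,"dy":0,"dz":0.3,"rx":0,"ry":0,"rz":0,"grip":0.82}]'
python3 -m creep '[{"dx":0.1,"dy":0.048,"dz":0,"rx":0,"ry":0,"rz":0,"grip":0.82},{"dx":0.22,"dy":0.106,"dz":0,"rx":0,"ry":0,"rz":0,"grip":0.82},{"dx":0.35,"dy":0.17,"dz":0,"rx":0,"ry":0,"rz":0,"grip":0.82},{"dx":0.47,"dy":0.227,"dz":0,"rx":0,"ry":0,"rz":0,"grip":0.82},{"dx":0.57,"dy":0.275,"dz":0,"rx":0,"ry":0,"rz":0,"grip":0.82}]'
python3 -m creep '[{"dx":0.0435,"dy":0.021,"dz":0,"rx":0,"ry":0,"rz":0,"grip":0.82},{"dx":0.0435,"dy":0.021,"dz":0,"rx":0,"ry":0,"rz":0,"grip":0.82},{"dx":0.0435,"dy":0.021,"dz":0,"rx":0,"ry":0,"rz":0,"grip":0.82},{"dx":0.0435,"dy":0.021,"dz":0,"rx":0,"ry":0,"rz":0,"grip":0.82},{"dx":0.0435,"dy":0.021,"dz":0,"rx":0,"ry":0,"rz":0,"grip":0.82}]'
python3 -m creep '[{"dx":0,"dy":0,"dz":0,"rx":0,"ry":0,"rz":0,"grip":0.82},{"dx":0,"dy":0,"dz":0,"rx":0,"ry":0,"rz":0,"grip":0.82},{"dx":0,"dy":0,"dz":0,"rx":0,"ry":0,"rz":0,"grip":0.82},{"dx":0,"dy":0,"dz":0,"rx":0,"ry":0,"rz":0,"grip":0.82},{"dx":0,"dy":0,"dz":0,"rx":0,"ry":0,"rz":0,"grip":0.82}]'
python3 - <<'E'
from h import *
snap("w14")
I=cv2.imread("pics/w14.png");h=cv2.cvtColor(I,cv2.COLOR_BGR2HSV)
for v in range(175,400,5):
    print(v,''.join('t' if h[v,u,1]>90 and h[v,u,2]>45 else ('D' if h[v,u,2]<60 else ('W' if h[v,u,2]>180 else ('g' if h[v,u,2]<118 else 'G'))) for u in range(250,390,2)))
x,y,z=ctrl.read_state()["eef_pos"];b=z-25.9
for nm,P,r,zz in [("disc",(x,y),22.5,b+5),("disc bottom",(x,y),22.5,b),("knob",(x,y),6.5,b+64),("flange",(626.8,-158.6),42,90),("rim",(626.8,-158.6),31,139)]:
    ue=[pix("w14",(P[0]+r*np.cos(t),P[1]+r*np.sin(t),zz)) for t in np.linspace(0,6.28,100)];print(nm,np.min(ue,0).round(1),np.max(ue,0).round(1))
E
```

```text
clock: 37.15
eef_pos: [380.2, -276.4, 66.1]
tool_rot: [-3.139, -0.001, 1.571]
force: [-0.4, -0.3, -0.8]
width: 8.6
gripper_force: 35.0
clock: 37.78
eef_pos: [381.6, -277.3, 187.2]
tool_rot: [3.14, 0.002, 1.57]
force: [-0.7, 0.2, -0.9]
width: 8.6
gripper_force: 35.0
clock: 38.4
eef_pos: [610.1, -165.2, 184.4]
tool_rot: [-3.14, -0.001, 1.572]
force: [0.5, -0.4, -0.7]
width: 8.4
gripper_force: 35.0
clock: 39.02
eef_pos: [626.0, -159.4, 186.0]
tool_rot: [-3.141, 0.0, 1.569]
force: [0.7, 0.9, -0.6]
width: 8.5
gripper_force: 35.0
clock: 39.65
eef_pos: [626.6, -158.4, 185.8]
tool_rot: [-3.141, -0.0, 1.57]
force: [0.5, -0.7, -0.5]
width: 8.6
gripper_force: 35.0
drift [-0. -0. -0.]
39.7 [ 626.7 -158.4  185.8] [-3.142 -0.     1.571]
175 ttttttttttttttttGtttttttgWWGggGgGWWWGggggWWWWttttttttttttttttttttttttt
180 tttttttttttttttttttttgGWWWWWWWWWWWWWWWWWWWWWWWWWGttttGtttttttttttttttt
185 tttttttttGttttttttGWWWWWWWWWWWWWWWWWWWWWWWWWWWWWWWGttttttttttttttttttt
190 tttttttttttttttWWWWWWWWWWWWWWWWWWWWWWWWWWWWWWWWWWWWWWWtttttttttttttttt
195 tttgttttttttgWWWWWWWGWWGGGGggggggggggggggGGWWWWWWWWWWWGWttttttt
[... 2480 characters left out ...]
DD
365 DDDDDDDDDDDDDDDDDDDDDDDDDDDDttttttttttttDDDDDDDDDDDDDDDDDDDDDDDDDDDDDD
370 DDDDDDDDDDDDDDDDDDDDDDDDDDDDttttttttttttDDDDDDDDDDDDDDDDDDDDDDDDDDDDDD
375 DDDDDDDDDDDDDDDDDDDDDDDDDDDDttttttttttttDDDDDDDDDDDDDDDDDDDDDDDDDDDDDD
380 DDDDDDDDDDDDDDDDDDDDDDDDDgDDttttttttttttDDDDDDDDDDDDDDDDDDDDDDDDDDDDDD
385 DDDDDDDDDDDDDDDDDDDDDDDDDttWttttttttttttttgDDDDDDDDDDDDDDDDDDDDDDDDDDD
390 DDDDDDDDDDDDDDDDDDDDDDDDDtttWttttttttttttttDDDDDDDDDDDDDDDDDDDDDDDDDDD
395 DDDDDDDDDDDDDDDDDDDDDDDDttttWttttttttttttttDDDDDDDDDDDDDDDDDDDDDDDDDDD
disc [279.4 224.8] [358.2 298.7]
disc bottom [280.2 222.6] [357.3 295.1]
knob [304.2 298. ] [335.  325.1]
flange [263.6 174. ] [373.1 279.8]
rim [270.2 201.1] [367.3 293.4]
```

The pixel map puts the flange at the predicted ring (filter at 626.8, −158.6) and the held press over it. I'll lower the press.

```bash
python3 -m creep '[{"dx":0,"dy":0,"dz":-0.03,"rx":0,"ry":0,"rz":0,"grip":0.82},{"dx":0,"dy":0,"dz":-0.06,"rx":0,"ry":0,"rz":0,"grip":0.82},{"dx":0,"dy":0,"dz":-0.075,"rx":0,"ry":0,"rz":0,"grip":0.82},{"dx":0,"dy":0,"dz":-0.09,"rx":0,"ry":0,"rz":0,"grip":0.82},{"dx":0,"dy":0,"dz":-0.09,"rx":0,"ry":0,"rz":0,"grip":0.82}]'
python3 -m creep '[{"dx":0,"dy":0,"dz":-0.02,"rx":0,"ry":0,"rz":0,"grip":0.82},{"dx":0,"dy":0,"dz":-0.04,"rx":0,"ry":0,"rz":0,"grip":0.82},{"dx":0,"dy":0,"dz":-0.06,"rx":0,"ry":0,"rz":0,"grip":0.82},{"dx":0,"dy":0,"dz":-0.065,"rx":0,"ry":0,"rz":0,"grip":0.82},{"dx":0,"dy":0,"dz":-0.065,"rx":0,"ry":0,"rz":0,"grip":0.82}]'
python3 -m creep '[{"dx":0,"dy":0,"dz":-0.004,"rx":0,"ry":0,"rz":0,"grip":0.82},{"dx":0,"dy":0,"dz":-0.008,"rx":0,"ry":0,"rz":0,"grip":0.82},{"dx":0,"dy":0,"dz":-0.01,"rx":0,"ry":0,"rz":0,"grip":0.82},{"dx":0,"dy":0,"dz":-0.01,"rx":0,"ry":0,"rz":0,"grip":0.82},{"dx":0,"dy":0,"dz":-0.01,"rx":0,"ry":0,"rz":0,"grip":0.82}]'
```

```text
clock: 40.33
eef_pos: [626.4, -158.4, 149.2]
tool_rot: [-3.141, -0.0, 1.57]
force: [-0.7, -0.7, -1.1]
width: 8.3
gripper_force: 35.0
clock: 40.95
eef_pos: [626.6, -158.4, 123.6]
tool_rot: [-3.141, -0.0, 1.571]
force: [0.3, 0.3, -0.3]
width: 8.5
gripper_force: 35.0
clock: 41.58
eef_pos: [626.7, -158.4, 119.9]
tool_rot: [3.141, -0.0, 1.57]
force: [0.4, -1.2, -0.1]
width: 8.2
gripper_force: 35.0
```

Down another 1.6 mm, then release gently with a partial opening and rise.

```bash
python3 -m creep '[{"dx":0,"dy":0,"dz":-0.002,"rx":0,"ry":0,"rz":0,"grip":0.82},{"dx":0,"dy":0,"dz":-0.004,"rx":0,"ry":0,"rz":0,"grip":0.82},{"dx":0,"dy":0,"dz":-0.004,"rx":0,"ry":0,"rz":0,"grip":0.82},{"dx":0,"dy":0,"dz":-0.004,"rx":0,"ry":0,"rz":0,"grip":0.82},{"dx":0,"dy":0,"dz":-0.004,"rx":0,"ry":0,"rz":0,"grip":0.82}]'
```

```text
clock: 42.2
eef_pos: [627.1, -158.5, 119.0]
tool_rot: [3.141, 0.0, 1.57]
force: [-1.4, -0.1, 6.2]
width: 8.9
gripper_force: 36.2
```

```bash
python3 -m creep '[{"dx":0,"dy":0,"dz":0,"rx":0,"ry":0,"rz":0,"grip":0.76},{"dx":0,"dy":0,"dz":0,"rx":0,"ry":0,"rz":0,"grip":0.68},{"dx":0,"dy":0,"dz":0,"rx":0,"ry":0,"rz":0,"grip":0.5},{"dx":0,"dy":0,"dz":0,"rx":0,"ry":0,"rz":0,"grip":0.3},{"dx":0,"dy":0,"dz":0,"rx":0,"ry":0,"rz":0,"grip":0.3}]'
python3 -m creep '[{"dx":0,"dy":0,"dz":0,"rx":0,"ry":0,"rz":0,"grip":0.3},{"dx":0,"dy":0,"dz":0.04,"rx":0,"ry":0,"rz":0,"grip":0.3},{"dx":0,"dy":0,"dz":0.12,"rx":0,"ry":0,"rz":0,"grip":0},{"dx":0,"dy":0,"dz":0.22,"rx":0,"ry":0,"rz":0,"grip":-1},{"dx":0,"dy":0,"dz":0.25,"rx":0,"ry":0,"rz":0,"grip":-1}]'
python3 -m creep '[{"dx":0,"dy":0,"dz":0,"rx":0,"ry":0,"rz":0,"grip":-1},{"dx":0,"dy":0,"dz":0,"rx":0,"ry":0,"rz":0,"grip":-1},{"dx":0,"dy":0,"dz":0,"rx":0,"ry":0,"rz":0,"grip":-1},{"dx":0,"dy":0,"dz":0,"rx":0,"ry":0,"rz":0,"grip":-1},{"dx":0,"dy":0,"dz":0,"rx":0,"ry":0,"rz":0,"grip":-1}]'
python3 - <<'E'
from h import *
snap("w15")
I=cv2.imread("pics/w15.png");h=cv2.cvtColor(I,cv2.COLOR_BGR2HSV)
for v in range(160,290,3):
    print(v,''.join('t' if h[v,u,1]>90 and h[v,u,2]>45 else ('D' if h[v,u,2]<60 else ('W' if h[v,u,2]>180 else ('g' if h[v,u,2]<118 else 'G'))) for u in range(260,380,2)))
x,y=626.9,-158.5
for nm,P,r,zz in [("disc",(x,y),22.5,98),("knob",(x,y),6.5,157),("flange",(626.8,-158.6),42,90),("rim",(626.8,-158.6),31,139)]:
    ue=[pix("w15",(P[0]+r*np.cos(t),P[1]+r*np.sin(t),zz)) for t in np.linspace(0,6.28,100)];print(nm,np.min(ue,0).round(1),np.max(ue,0).round(1))
E
```

```text
clock: 42.82
eef_pos: [626.5, -158.4, 118.0]
tool_rot: [-3.141, -0.0, 1.57]
force: [0.3, 0.2, 0.6]
width: 29.6
gripper_force: 0.0
clock: 43.45
eef_pos: [628.7, -158.3, 222.2]
tool_rot: [3.136, 0.001, 1.57]
force: [-0.3, 0.4, -0.2]
width: 76.9
gripper_force: 0.0
clock: 44.08
eef_pos: [626.5, -158.4, 217.8]
tool_rot: [-3.141, -0.0, 1.571]
force: [-0.1, -0.6, 0.1]
width: 85.3
gripper_force: 0.0
drift [ 0.03 -0.    0.14]
44.125 [ 626.6 -158.4  217.9] [-3.141 -0.     1.57 ]
160 tttttttttttttttttttttttttttttttttttttttttttttttttttttttttttt
163 tttttttttttttttttttttttttttttttttttttttttttttttttttttttttttt
166 tttttttttttttttttGtttttggtttGGGGGttttttttttttttttttttttttttt
169 tttttttttttttttttttttGWWWWGggggGGGWWWGtttttttttttttttttttttt
172 ttttttttttttGgttttttGWGWWWWWWWWWWWWWWWWWtttttttttttttttttttt
175 ttttttttttGttttttgGWWWWWWWWWWWWWWWWWWWWWWGtttttttttttttttttt
178 ttttttttGttttttgWWWWWWWWWWWWWWWWWWWWWWWWWWWGtttGtttttttttttt
181 tttttttttttttgWWWWWWWWWWWWWWWWWWWWWWWWWWWWWWWGttGttttttttttt
184 ttttttttttttWWWWWWWWWWWWWWWWWWWWWWWWWWWWWWWWWWWGtGtttttttttt
187 ttttttttttgWWWWWWWWWWWWgggggggggggGWW
[... 1666 characters left out ...]
tttGGGGgggggggggggggggggggGGGGGtttttttttttttttt
268 ttttttttttttttttttGGGGGGggggggggggggGGGGGGtttttttttttttttttt
271 ttttttttttttttttttttGGGGGGGGGGGGWWWWWWWttttttttttttttttttttt
274 tttttttttttttttttttttttttgggGGGGWWGttttttttttttttttttttttttt
277 tttttttttttttttttttttttttttttttttttttttttttttttttttttttttttt
280 tttttttttttttttttttttttttttttttttttttttttttttttttttttttttttt
283 tttttttttttttttttttttttttttttttttttttttttttttttttttttttttttt
286 tttttttttttttttttttttttttttttttttttttttttttttttttttttttttttt
289 tttttttttttttttttttttttttttttttttttttttttttttttttttttttttttt
disc [291.4 194.3] [345.9 247.2]
knob [309.4 233.2] [328.8 251.7]
flange [269.  169.5] [367.9 265.7]
rim [275.8 192.5] [361.8 275.2]
```

The press is home: flange, rim and knob all appear where predicted. Now the lid.

```bash
python3 -m creep '[{"dx":-0.1,"dy":0.088,"dz":0,"rx":0,"ry":0,"rz":0,"grip":-1},{"dx":-0.21,"dy":0.184,"dz":0,"rx":0,"ry":0,"rz":0,"grip":-1},{"dx":-0.31,"dy":0.272,"dz":0,"rx":0,"ry":0,"rz":0,"grip":-1},{"dx":-0.4,"dy":0.35,"dz":-0.03,"rx":0,"ry":0,"rz":0,"grip":-1},{"dx":-0.4315,"dy":0.3785,"dz":-0.07,"rx":0,"ry":0,"rz":0,"grip":-1}]'
python3 -m creep '[{"dx":0,"dy":0,"dz":-0.05,"rx":0,"ry":0,"rz":0,"grip":-1},{"dx":0,"dy":0,"dz":-0.05,"rx":0,"ry":0,"rz":0,"grip":-1},{"dx":0,"dy":0,"dz":-0.05,"rx":0,"ry":0,"rz":0,"grip":-1},{"dx":0,"dy":0,"dz":-0.05,"rx":0,"ry":0,"rz":0,"grip":-1},{"dx":0,"dy":0,"dz":-0.05,"rx":0,"ry":0,"rz":0,"grip":-1}]'
python3 -m creep '[{"dx":0,"dy":0,"dz":0,"rx":0,"ry":0,"rz":0,"grip":-1},{"dx":0,"dy":0,"dz":0,"rx":0,"ry":0,"rz":0,"grip":-1},{"dx":0,"dy":0,"dz":0,"rx":0,"ry":0,"rz":0,"grip":-1},{"dx":0,"dy":0,"dz":0,"rx":0,"ry":0,"rz":0,"grip":-1},{"dx":0,"dy":0,"dz":0,"rx":0,"ry":0,"rz":0,"grip":-1}]'
python3 - <<'E'
from h import *
snap("w16")
I=cv2.imread("pics/w16.png");h=cv2.cvtColor(I,cv2.COLOR_BGR2HSV)
m=((h[...,1]<60)&(h[...,2]>60)).astype(np.uint8);m[:100]=0;m[:,:240]=0;m[:,400:]=0;m[320:]=0
n,l,st,ce=cv2.connectedComponentsWithStats(m);k=1+st[1:,4].argmax();print("lid",st[k],ce[k])
for v in range(180,310,3):
    print(v,''.join('t' if h[v,u,1]>90 and h[v,u,2]>45 else ('D' if h[v,u,2]<60 else ('W' if h[v,u,2]>180 else ('g' if h[v,u,2]<118 else 'G'))) for u in range(260,380,2)))
x,y=454,-7
for nm,P,r,zz in [("brim",(x,y),36.5,8),("brim0",(x,y),36.5,0),("knobtop",(x,y),9,50),("knobbot",(x,y),9,37)]:
    ue=[pix("w16",(P[0]+r*np.cos(t),P[1]+r*np.sin(t),zz)) for t in np.linspace(0,6.28,100)];print(nm,np.min(ue,0).round(1),np.max(ue,0).round(1))
E
```

```text
clock: 44.75
eef_pos: [452.2, -5.3, 190.6]
tool_rot: [3.141, 0.0, 1.573]
force: [0.8, -0.1, -0.6]
width: 85.4
gripper_force: 0.0
clock: 45.38
eef_pos: [454.5, -7.1, 170.7]
tool_rot: [3.141, -0.0, 1.57]
force: [0.2, 0.1, 0.9]
width: 85.4
gripper_force: 0.0
clock: 46.0
eef_pos: [454.1, -7.0, 170.2]
tool_rot: [3.142, -0.0, 1.571]
force: [0.2, 0.2, -0.1]
width: 85.4
gripper_force: 0.0
drift [ 0. -0.  0.]
46.05 [454.1  -7.  170.2] [-3.142 -0.     1.57 ]
lid [ 279  172   78   77 4325] [317.66011561 208.66219653]
180 tttttttttttttttttGWWWWWWWWWWWWWWWWWWWWWWWGtttttttttttttttttt
183 tttttttttttttttGWWWWWWWWWWWWWWWWWWWWWWWWWWWttttttttttttttttt
186 ttttttttttttttWWWWWWWWWWWWWGGGGWWWWWWWWWWWWWGttttttttttttttt
189 tttttttttttttGWWWWWWWWWGGGGGGGGGGGGGWWWWWWWWWGtttttttttttttt
192 ttttttttttttgGGGGGWWWgGGGGGGGGGGGGGGGGWWWWWWWWGttttttttttttt
195 tttttttttttgGGGGGGGggGGGWWWWWWWWWWWGGGGWWWWWWWWGtttttttttttt
198 tttttttttttgGGGGGGggGGWWWWWWWWWWWWWWWGGGWWWWWWWWtttttttttttt
201 ttttttttttgGGGGGGgggggGGWWWWWWWWWWWWWWWGGWWWWWWWtttttttttttt
204 ttttttttttGGGGGGGggGGGGGGWWWWWWWWWWWWWWWGGWWWWWWWttttttttttt
207
[... 1710 characters left out ...]
ttttttttttttttttttttttttttttttttttttttttt
288 tttttttttttttttttttttttttttttttttttttttttttttttttttttttttttt
291 tttttttttttttttttttttttttttttttttttttttttttttttttttttttttttt
294 tttttttttttttttttttttttttttttttttttttttttttttttttttttttttttt
297 tttttttttttttttttttttttttttttttttttttttttttttttttttttttttttt
300 tttttttttttttttttttttttttttttttttttttttttttttttttttttttttttt
303 tttttttttttttttttttttttttttttttttttttttttttttttttttttttttttt
306 tttttttttttttttttttttttttttttttttttttttttttttttttttttttttttt
309 tttttttttttttttttttttttttttttttttttttttttttttttttttttttttttt
brim [278.9 171.2] [356.8 247.3]
brim0 [279.7 170.3] [355.9 244.8]
knobtop [307.1 210.3] [329.  231.4]
knobbot [307.5 207. ] [328.5 227.4]
```

The lid matches its prediction, at (454, −7.3). I'll descend with the fingers partly closed and grip the knob gently.

```bash
python3 -m creep '[{"dx":0,"dy":-0.001,"dz":-0.1,"rx":0,"ry":0,"rz":0,"grip":-0.5},{"dx":0,"dy":-0.001,"dz":-0.2,"rx":0,"ry":0,"rz":0,"grip":0},{"dx":0,"dy":-0.001,"dz":-0.3,"rx":0,"ry":0,"rz":0,"grip":0.3},{"dx":0,"dy":-0.001,"dz":-0.36,"rx":0,"ry":0,"rz":0,"grip":0.3},{"dx":0,"dy":-0.001,"dz":-0.36,"rx":0,"ry":0,"rz":0,"grip":0.3}]'
python3 -m creep '[{"dx":0,"dy":0,"dz":-0.01,"rx":0,"ry":0,"rz":0,"grip":0.3},{"dx":0,"dy":0,"dz":-0.02,"rx":0,"ry":0,"rz":0,"grip":0.3},{"dx":0,"dy":0,"dz":-0.033,"rx":0,"ry":0,"rz":0,"grip":0.3},{"dx":0,"dy":0,"dz":-0.033,"rx":0,"ry":0,"rz":0,"grip":0.4},{"dx":0,"dy":0,"dz":-0.033,"rx":0,"ry":0,"rz":0,"grip":0.45}]'
python3 -m creep '[{"dx":0,"dy":0,"dz":0,"rx":0,"ry":0,"rz":0,"grip":0.52},{"dx":0,"dy":0,"dz":0,"rx":0,"ry":0,"rz":0,"grip":0.57},{"dx":0,"dy":0,"dz":0,"rx":0,"ry":0,"rz":0,"grip":0.6},{"dx":0,"dy":0,"dz":0,"rx":0,"ry":0,"rz":0,"grip":0.62},{"dx":0,"dy":0,"dz":0,"rx":0,"ry":0,"rz":0,"grip":0.63}]'
python3 -m creep '[{"dx":0,"dy":0,"dz":0,"rx":0,"ry":0,"rz":0,"grip":0.64},{"dx":0,"dy":0,"dz":0,"rx":0,"ry":0,"rz":0,"grip":0.65},{"dx":0,"dy":0,"dz":0,"rx":0,"ry":0,"rz":0,"grip":0.67},{"dx":0,"dy":0,"dz":0,"rx":0,"ry":0,"rz":0,"grip":0.68},{"dx":0,"dy":0,"dz":0,"rx":0,"ry":0,"rz":0,"grip":0.68}]'
```

```text
clock: 46.68
eef_pos: [452.8, -7.3, 24.9]
tool_rot: [-3.138, 0.0, 1.571]
force: [0.7, -0.6, 0.8]
width: 29.8
gripper_force: 0.0
clock: 47.3
eef_pos: [454.1, -7.4, 13.1]
tool_rot: [3.141, -0.0, 1.57]
force: [-0.6, 0.3, -0.3]
width: 23.4
gripper_force: 0.0
clock: 47.92
eef_pos: [454.4, -7.4, 13.1]
tool_rot: [3.141, -0.0, 1.57]
force: [0.9, -0.4, 2.0]
width: 15.7
gripper_force: 5.0
clock: 48.55
eef_pos: [454.3, -7.4, 13.3]
tool_rot: [3.141, -0.0, 1.57]
force: [0.2, 0.4, 6.2]
width: 14.1
gripper_force: 15.2
```

```bash
python3 -m creep '[{"dx":0,"dy":0,"dz":0,"rx":0,"ry":0,"rz":0,"grip":0.7},{"dx":0,"dy":0,"dz":0,"rx":0,"ry":0,"rz":0,"grip":0.73},{"dx":0,"dy":0,"dz":0.01,"rx":0,"ry":0,"rz":0,"grip":0.73},{"dx":0,"dy":0,"dz":0.04,"rx":0,"ry":0,"rz":0,"grip":0.73},{"dx":0,"dy":0,"dz":0.1,"rx":0,"ry":0,"rz":0,"grip":0.73}]'
python3 -m creep '[{"dx":0,"dy":0,"dz":0.09,"rx":0,"ry":0,"rz":0,"grip":0.73},{"dx":0,"dy":0,"dz":0.2,"rx":0,"ry":0,"rz":0,"grip":0.73},{"dx":0,"dy":0,"dz":0.3,"rx":0,"ry":0,"rz":0,"grip":0.73},{"dx":0,"dy":0,"dz":0.35,"rx":0,"ry":0,"rz":0,"grip":0.73},{"dx":0,"dy":0,"dz":0.36,"rx":0,"ry":0,"rz":0,"grip":0.73}]'
python3 -m creep '[{"dx":0.08,"dy":-0.07,"dz":0,"rx":0,"ry":0,"rz":0,"grip":0.73},{"dx":0.18,"dy":-0.158,"dz":0,"rx":0,"ry":0,"rz":0,"grip":0.73},{"dx":0.28,"dy":-0.245,"dz":0,"rx":0,"ry":0,"rz":0,"grip":0.73},{"dx":0.37,"dy":-0.324,"dz":0,"rx":0,"ry":0,"rz":0,"grip":0.73},{"dx":0.4315,"dy":-0.378,"dz":0,"rx":0,"ry":0,"rz":0,"grip":0.73}]'
python3 -m creep '[{"dx":0,"dy":0,"dz":0,"rx":0,"ry":0,"rz":0,"grip":0.73},{"dx":0,"dy":0,"dz":0,"rx":0,"ry":0,"rz":0,"grip":0.73},{"dx":0,"dy":0,"dz":0,"rx":0,"ry":0,"rz":0,"grip":0.73},{"dx":0,"dy":0,"dz":0,"rx":0,"ry":0,"rz":0,"grip":0.73},{"dx":0,"dy":0,"dz":0,"rx":0,"ry":0,"rz":0,"grip":0.73}]'
python3 -m creep '[{"dx":0,"dy":0,"dz":0,"rx":0,"ry":0,"rz":0,"grip":0.73},{"dx":0,"dy":0,"dz":0,"rx":0,"ry":0,"rz":0,"grip":0.73},{"dx":0,"dy":0,"dz":0,"rx":0,"ry":0,"rz":0,"grip":0.73},{"dx":0,"dy":0,"dz":0,"rx":0,"ry":0,"rz":0,"grip":0.73},{"dx":0,"dy":0,"dz":0,"rx":0,"ry":0,"rz":0,"grip":0.73}]'
python3 - <<'E'
from h import *
snap("w17")
I=cv2.imread("pics/w17.png");h=cv2.cvtColor(I,cv2.COLOR_BGR2HSV)
for v in range(165,320,4):
    print(v,''.join('t' if h[v,u,1]>90 and h[v,u,2]>45 else ('D' if h[v,u,2]<60 else ('W' if h[v,u,2]>180 else ('g' if h[v,u,2]<118 else 'G'))) for u in range(240,400,2)))
x,y,z=ctrl.read_state()["eef_pos"];b=z-13.3
for nm,P,r,zz in [("brim",(x,y),36.5,b+8),("brim0",(x,y),36.5,b),("flange",(626.8,-158.6),42,90)]:
    ue=[pix("w17",(P[0]+r*np.cos(t),P[1]+r*np.sin(t),zz)) for t in np.linspace(0,6.28,100)];print(nm,np.min(ue,0).round(1),np.max(ue,0).round(1))
E
```

```text
clock: 49.18
eef_pos: [452.9, -7.4, 53.1]
tool_rot: [-3.139, 0.0, 1.571]
force: [-0.2, 0.1, -0.1]
width: 11.3
gripper_force: 0.0
clock: 49.8
eef_pos: [454.5, -7.6, 198.4]
tool_rot: [3.139, 0.0, 1.57]
force: [-0.2, 0.1, -0.6]
width: 11.4
gripper_force: 0.0
clock: 50.42
eef_pos: [626.8, -160.5, 195.1]
tool_rot: [-3.139, -0.0, 1.569]
force: [0.4, 0.5, -0.0]
width: 11.4
gripper_force: 0.0
clock: 51.05
eef_pos: [626.5, -158.4, 197.3]
tool_rot: [3.141, 0.0, 1.571]
force: [-0.3, -0.5, 0.2]
width: 11.8
gripper_force: 0.0
clock: 51.68
eef_pos: [626.7, -158.7, 197.0]
tool_rot: [-3.142, -0.0, 1.57]
force: [-0.6, -0.2, -0.1]
width: 11.8
gripper_force: 0.0
drift [-0.  0.  0.]
51.725 [ 626.6 -158.6  197. ] [-3.142 -0.     1.57 ]
165 ttttttttttttttttttttttttttttgttttttttttttttttttttttttGtttttttttttttttttttttttttt
169 tttttttttttttttttttttttttgtttttgGGggGGGGGWWWGttttttttttttttttttttttttttttttttttt
173 ttttttttttttttttttttttgtttttttGWGggGgGWWWGggggWWWGtttttttttttttttttttttttttttttt
177 tttttttttttttttttttgtttttttgWWWWWWWWWWWWWWWWWWWWWWWWtttttGtttttttttttttttttttttt
181 ttttttttttttttttgtttttttgWWWWWW
[... 2341 characters left out ...]
ttt
293 ttttttttttttttttttttttttGGGGGgDDttttttttttttttDDGGGGGGtttttttttttttttttttttttttt
297 tttttttttttttttttttttttGGGGGGgDDttttttttttttttDDGGGGGGtttttttttttttttttttttttttt
301 tttttttttttttttttttttttGGGGGGgDDttttttttttttttDDgGGGGGGttttttttttttttttttttttttt
305 tttttttttttttttttDDDDDgGGGGGGDDDttttttttttttttDDDGGGGGGDDDDDDttttttttttttttttttt
309 tttttttttttttttDDDDDDDgGGGGGGDDDttttttttttttttDDDGGGGGGgDDDDDDDttttttttttttttttt
313 ttttttttttttttDDDDDDDDGGGGGGgDDDttttttttttttttDDDGGGGGGGDDDDDDDDtttttttttttttttt
317 ttttttttttttttDDDDDDDgGGGGGGgDDDttttttttttttttDDDGGGGGGGDDDDDDDDtttttttttttttttt
brim [250.6 205.5] [387.2 332.5]
brim0 [253.  202.5] [384.6 325.5]
flange [265.5 172. ] [371.1 274.3]
```

The grip slipped off the lid's knob, and the fingers came away empty. I'll go back, relocate the lid and grip deeper.

```bash
python3 -m creep '[{"dx":-0.1,"dy":0.088,"dz":0,"rx":0,"ry":0,"rz":0,"grip":-1},{"dx":-0.21,"dy":0.184,"dz":0,"rx":0,"ry":0,"rz":0,"grip":-1},{"dx":-0.31,"dy":0.272,"dz":0,"rx":0,"ry":0,"rz":0,"grip":-1},{"dx":-0.4,"dy":0.35,"dz":-0.03,"rx":0,"ry":0,"rz":0,"grip":-1},{"dx":-0.4315,"dy":0.378,"dz":-0.067,"rx":0,"ry":0,"rz":0,"grip":-1}]'
python3 -m creep '[{"dx":0,"dy":0,"dz":0,"rx":0,"ry":0,"rz":0,"grip":-1},{"dx":0,"dy":0,"dz":0,"rx":0,"ry":0,"rz":0,"grip":-1},{"dx":0,"dy":0,"dz":0,"rx":0,"ry":0,"rz":0,"grip":-1},{"dx":0,"dy":0,"dz":0,"rx":0,"ry":0,"rz":0,"grip":-1},{"dx":0,"dy":0,"dz":0,"rx":0,"ry":0,"rz":0,"grip":-1}]'
python3 -m creep '[{"dx":0,"dy":0,"dz":0,"rx":0,"ry":0,"rz":0,"grip":-1},{"dx":0,"dy":0,"dz":0,"rx":0,"ry":0,"rz":0,"grip":-1},{"dx":0,"dy":0,"dz":0,"rx":0,"ry":0,"rz":0,"grip":-1},{"dx":0,"dy":0,"dz":0,"rx":0,"ry":0,"rz":0,"grip":-1},{"dx":0,"dy":0,"dz":0,"rx":0,"ry":0,"rz":0,"grip":-1}]'
cat > lid.py <<'E'
from h import *
import sys
k=sys.argv[1];snap(k)
I=cv2.imread(f"pics/{k}.png");h=cv2.cvtColor(I,cv2.COLOR_BGR2HSV)
m=((h[...,1]<60)&(h[...,2]>60)).astype(np.uint8);m[:100]=0;m[:,:240]=0;m[:,400:]=0;m[290:]=0
n,l,st,ce=cv2.connectedComponentsWithStats(m);j=1+st[1:,4].argmax();b=st[j];print("lid u",b[0],b[0]+b[2],"v",b[1],b[1]+b[3])
d=((h[...,2]<60)&(h[...,1]<110)).astype(np.uint8);M=np.zeros_like(d);M[b[1]+15:b[1]+b[3]-8,b[0]+15:b[0]+b[2]-15]=1;ys,xs=np.nonzero(d*M);print("knob u",xs.min(),xs.max(),"v",ys.min(),ys.max())
x,y=454,-7.3
for nm,P,r,zz in [("brim",(x,y),36.5,8),("brim0",(x,y),36.5,0),("knobtop",(x,y),9,50),("knobbot",(x,y),9,37)]:
    ue=[pix(k,(P[0]+r*np.cos(t),P[1]+r*np.sin(t),zz)) for t in np.linspace(0,6.28,100)];print(nm,np.min(ue,0).round(1),np.max(ue,0).round(1))
E
python3 lid.py w18
```

```text
clock: 52.35
eef_pos: [452.2, -5.7, 170.6]
tool_rot: [3.141, 0.0, 1.574]
force: [-0.1, -0.3, -0.1]
width: 85.7
gripper_force: 0.0
clock: 52.98
eef_pos: [454.3, -7.7, 170.3]
tool_rot: [3.141, -0.0, 1.57]
force: [-0.3, 0.5, -0.1]
width: 85.1
gripper_force: 0.0
clock: 53.6
eef_pos: [454.1, -7.4, 170.2]
tool_rot: [3.142, -0.0, 1.57]
force: [-0.3, 0.4, 0.1]
width: 85.4
gripper_force: 0.0
drift [ 0. -0. -0.]
53.65 [454.1  -7.4 170.2] [ 3.142 -0.     1.57 ]
lid u 279 357 v 171 248
knob u 308 327 v 209 230
brim [278.9 171.1] [356.8 247.2]
brim0 [279.7 170.2] [355.9 244.7]
knobtop [307.1 210.1] [328.9 231.3]
knobbot [307.5 206.9] [328.4 227.3]
```

```bash
python3 -m creep '[{"dx":0,"dy":0,"dz":-0.1,"rx":0,"ry":0,"rz":0,"grip":-0.5},{"dx":0,"dy":0,"dz":-0.2,"rx":0,"ry":0,"rz":0,"grip":0},{"dx":0,"dy":0,"dz":-0.3,"rx":0,"ry":0,"rz":0,"grip":0.3},{"dx":0,"dy":0,"dz":-0.37,"rx":0,"ry":0,"rz":0,"grip":0.3},{"dx":0,"dy":0,"dz":-0.37,"rx":0,"ry":0,"rz":0,"grip":0.3}]'
python3 -m creep '[{"dx":0,"dy":0,"dz":-0.01,"rx":0,"ry":0,"rz":0,"grip":0.3},{"dx":0,"dy":0,"dz":-0.02,"rx":0,"ry":0,"rz":0,"grip":0.3},{"dx":0,"dy":0,"dz":-0.03,"rx":0,"ry":0,"rz":0,"grip":0.3},{"dx":0,"dy":0,"dz":-0.03,"rx":0,"ry":0,"rz":0,"grip":0.3},{"dx":0,"dy":0,"dz":-0.03,"rx":0,"ry":0,"rz":0,"grip":0.3}]'
python3 -m creep '[{"dx":0,"dy":0,"dz":-0.004,"rx":0,"ry":0,"rz":0,"grip":0.3},{"dx":0,"dy":0,"dz":-0.008,"rx":0,"ry":0,"rz":0,"grip":0.3},{"dx":0,"dy":0,"dz":-0.01,"rx":0,"ry":0,"rz":0,"grip":0.3},{"dx":0,"dy":0,"dz":-0.01,"rx":0,"ry":0,"rz":0,"grip":0.3},{"dx":0,"dy":0,"dz":-0.01,"rx":0,"ry":0,"rz":0,"grip":0.3}]'
```

```text
clock: 54.28
eef_pos: [452.6, -7.3, 20.8]
tool_rot: [-3.138, 0.0, 1.571]
force: [-0.2, -0.1, 0.2]
width: 29.8
gripper_force: 0.0
clock: 54.9
eef_pos: [454.2, -7.5, 10.4]
tool_rot: [3.141, -0.0, 1.57]
force: [0.8, 0.5, -0.2]
width: 29.7
gripper_force: 0.0
clock: 55.52
eef_pos: [454.1, -7.4, 6.2]
tool_rot: [3.142, -0.0, 1.57]
force: [0.1, 0.0, -0.2]
width: 29.9
gripper_force: 0.0
```

No contact from below yet. I'll close gently here.

```bash
python3 -m creep '[{"dx":0,"dy":0,"dz":0,"rx":0,"ry":0,"rz":0,"grip":0.4},{"dx":0,"dy":0,"dz":0,"rx":0,"ry":0,"rz":0,"grip":0.5},{"dx":0,"dy":0,"dz":0,"rx":0,"ry":0,"rz":0,"grip":0.56},{"dx":0,"dy":0,"dz":0,"rx":0,"ry":0,"rz":0,"grip":0.59},{"dx":0,"dy":0,"dz":0,"rx":0,"ry":0,"rz":0,"grip":0.61}]'
python3 -m creep '[{"dx":0,"dy":0,"dz":0,"rx":0,"ry":0,"rz":0,"grip":0.62},{"dx":0,"dy":0,"dz":0,"rx":0,"ry":0,"rz":0,"grip":0.63},{"dx":0,"dy":0,"dz":0,"rx":0,"ry":0,"rz":0,"grip":0.64},{"dx":0,"dy":0,"dz":0,"rx":0,"ry":0,"rz":0,"grip":0.65},{"dx":0,"dy":0,"dz":0,"rx":0,"ry":0,"rz":0,"grip":0.65}]'
python3 -m creep '[{"dx":0,"dy":0,"dz":0,"rx":0,"ry":0,"rz":0,"grip":0.66},{"dx":0,"dy":0,"dz":0,"rx":0,"ry":0,"rz":0,"grip":0.67},{"dx":0,"dy":0,"dz":0,"rx":0,"ry":0,"rz":0,"grip":0.68},{"dx":0,"dy":0,"dz":0,"rx":0,"ry":0,"rz":0,"grip":0.69},{"dx":0,"dy":0,"dz":0,"rx":0,"ry":0,"rz":0,"grip":0.7}]'
```

```text
clock: 56.15
eef_pos: [454.1, -7.4, 6.3]
tool_rot: [3.141, -0.0, 1.571]
force: [0.4, 0.6, 2.1]
width: 17.6
gripper_force: 12.3
clock: 56.78
eef_pos: [454.1, -7.4, 6.4]
tool_rot: [3.141, 0.0, 1.571]
force: [-0.8, -0.0, 5.6]
width: 15.6
gripper_force: 33.6
clock: 57.4
eef_pos: [454.1, -7.5, 6.5]
tool_rot: [3.141, 0.0, 1.57]
force: [-1.4, 0.0, 6.7]
width: 14.6
gripper_force: 58.5
```

Firm contact now (58 N). I'll lift.

```bash
python3 -m creep '[{"dx":0,"dy":0,"dz":0,"rx":0,"ry":0,"rz":0,"grip":0.69},{"dx":0,"dy":0,"dz":0.005,"rx":0,"ry":0,"rz":0,"grip":0.69},{"dx":0,"dy":0,"dz":0.02,"rx":0,"ry":0,"rz":0,"grip":0.69},{"dx":0,"dy":0,"dz":0.05,"rx":0,"ry":0,"rz":0,"grip":0.69},{"dx":0,"dy":0,"dz":0.1,"rx":0,"ry":0,"rz":0,"grip":0.69}]'
python3 -m creep '[{"dx":0,"dy":0,"dz":0.08,"rx":0,"ry":0,"rz":0,"grip":0.69},{"dx":0,"dy":0,"dz":0.18,"rx":0,"ry":0,"rz":0,"grip":0.69},{"dx":0,"dy":0,"dz":0.28,"rx":0,"ry":0,"rz":0,"grip":0.69},{"dx":0,"dy":0,"dz":0.34,"rx":0,"ry":0,"rz":0,"grip":0.69},{"dx":0,"dy":0,"dz":0.36,"rx":0,"ry":0,"rz":0,"grip":0.69}]'
```

```text
clock: 58.02
eef_pos: [453.7, -7.4, 46.8]
tool_rot: [-3.141, -0.0, 1.571]
force: [-0.9, 0.3, -1.4]
width: 14.2
gripper_force: 57.7
clock: 58.65
eef_pos: [454.7, -7.5, 192.0]
tool_rot: [3.139, 0.0, 1.57]
force: [-0.5, 0.6, -0.6]
width: 14.3
gripper_force: 57.7
```

```bash
python3 -m creep '[{"dx":0.08,"dy":-0.07,"dz":0,"rx":0,"ry":0,"rz":0,"grip":0.69},{"dx":0.18,"dy":-0.158,"dz":0,"rx":0,"ry":0,"rz":0,"grip":0.69},{"dx":0.28,"dy":-0.245,"dz":0,"rx":0,"ry":0,"rz":0,"grip":0.69},{"dx":0.37,"dy":-0.324,"dz":0,"rx":0,"ry":0,"rz":0,"grip":0.69},{"dx":0.432,"dy":-0.378,"dz":0,"rx":0,"ry":0,"rz":0,"grip":0.69}]'
python3 -m creep '[{"dx":0,"dy":0,"dz":0,"rx":0,"ry":0,"rz":0,"grip":0.69},{"dx":0,"dy":0,"dz":0,"rx":0,"ry":0,"rz":0,"grip":0.69},{"dx":0,"dy":0,"dz":0,"rx":0,"ry":0,"rz":0,"grip":0.69},{"dx":0,"dy":0,"dz":0,"rx":0,"ry":0,"rz":0,"grip":0.69},{"dx":0,"dy":0,"dz":0,"rx":0,"ry":0,"rz":0,"grip":0.69}]'
python3 -m creep '[{"dx":0,"dy":0,"dz":0,"rx":0,"ry":0,"rz":0,"grip":0.69},{"dx":0,"dy":0,"dz":0,"rx":0,"ry":0,"rz":0,"grip":0.69},{"dx":0,"dy":0,"dz":0,"rx":0,"ry":0,"rz":0,"grip":0.69},{"dx":0,"dy":0,"dz":0,"rx":0,"ry":0,"rz":0,"grip":0.69},{"dx":0,"dy":0,"dz":0,"rx":0,"ry":0,"rz":0,"grip":0.69}]'
python3 - <<'E'
from h import *
snap("w19")
I=cv2.imread("pics/w19.png");h=cv2.cvtColor(I,cv2.COLOR_BGR2HSV)
for v in range(160,340,4):
    print(v,''.join('t' if h[v,u,1]>90 and h[v,u,2]>45 else ('D' if h[v,u,2]<60 else ('W' if h[v,u,2]>180 else ('g' if h[v,u,2]<118 else 'G'))) for u in range(240,400,2)))
x,y,z=ctrl.read_state()["eef_pos"];b=z-6.5
for nm,P,r,zz in [("brim",(x,y),36.5,b+8),("brim0",(x,y),36.5,b),("flange",(626.8,-158.6),42,90),("rim",(626.8,-158.6),31,139)]:
    ue=[pix("w19",(P[0]+r*np.cos(t),P[1]+r*np.sin(t),zz)) for t in np.linspace(0,6.28,100)];print(nm,np.min(ue,0).round(1),np.max(ue,0).round(1))
E
```

```text
clock: 59.28
eef_pos: [627.2, -160.7, 188.8]
tool_rot: [-3.14, -0.0, 1.569]
force: [0.4, 0.3, -1.0]
width: 14.7
gripper_force: 57.7
clock: 59.9
eef_pos: [626.7, -158.3, 190.5]
tool_rot: [3.141, 0.0, 1.571]
force: [-0.0, 0.7, -0.0]
width: 14.5
gripper_force: 57.7
clock: 60.52
eef_pos: [626.9, -158.6, 190.2]
tool_rot: [-3.142, -0.0, 1.57]
force: [-0.2, -0.1, -0.3]
width: 14.2
gripper_force: 57.7
drift [-0.  0.  0.]
60.575 [ 626.9 -158.6  190.2] [ 3.142 -0.     1.57 ]
160 ttttttttttttttttttttttttttttttttGttttttttttttttttttttttttttttttttttttttttttttttt
164 tttttttttttttttttttttttttttttGtttttttttttttttttttttttGtttttttttttttttttttttttttt
168 ttttttttttttttttttttttttttGtttttttttttttttttttttttttttGttttttttttttttttttttttttt
172 tttttttttttttttttttttttGttttttGWWWWGgggggggGWWWWtttttttttttttttttttttttttttttttt
176 ttttttttttttttttttttGtttttttgGGWWWWWWWWWWWWWWWWGWWWGtttttttttttttttttttttttttttt
180 tttttttttttttttttGtttttttgGWWWWWWWWWWWWWWWWWWWWWWWWWWGttttGttttttttttttttttttttt
184 ttttttttttttttGttttttttGWWWWWWWWWWWWWWWWWWWWWWWWWWWWWWWGtttGtttttttttttttttttttt
188 tttttttttttgttttttttgWWGWWGGGGG
[... 2628 characters left out ...]
GGGDDDDDDDDDDDDDDDDDDDDDDDDGGGGGGgDDDDDDDGWWtttttttttttt
316 ttttttttttttDDDDDDDgGGGGGGgDDDDDDDDDDDDDDDDDDDDDDDDgGGGGGGDDDDDDDDtttttttttttttt
320 tttttttttttgDDDDDDDgGGGGGGgDDDDDDDDDDDDDDDDDDDDDDDDgGGGgGGgDDDDDDDtttttttttttttt
324 tttttttttttDDDDDDDDGGGGGGGgDDDDDDDDDDDDDDDDDDDDDDDDgGGGGGGGDDDDDDDDttttttttttttt
328 ttttttttttDDDDDDDDgGGGGGGGDDDDDgDDDDDDDDDDDDDDgDDDDDGGGGGGGgDDDDDDDttttttttttttt
332 ttttttttttDDDDDDDDGGGGGGGgDDDDDGGGgDDDDDDDgGGGGDDDDDgGGGGGGgDDDDDDDDtttttttttttt
336 tttttttttDDDDDDDDDDDDDGGGgDDDDDgGGGGGGGGGGGGGGGgDDDDGGGgDDDDDDDDDDDDDttttttttttt
brim [248.5 208.3] [389.6 338.8]
brim0 [251.1 205.1] [386.8 331.4]
flange [264.1 173. ] [372.1 277.4]
rim [270.7 199.4] [366.1 290.3]
```

The lid's brim is at 248–388, top about 208, as predicted, so it's level and centred. I'll lower it.

```bash
python3 -m creep '[{"dx":0,"dy":0,"dz":-0.03,"rx":0,"ry":0,"rz":0,"grip":0.69},{"dx":0,"dy":0,"dz":-0.06,"rx":0,"ry":0,"rz":0,"grip":0.69},{"dx":0,"dy":0,"dz":-0.09,"rx":0,"ry":0,"rz":0,"grip":0.69},{"dx":0,"dy":0,"dz":-0.1,"rx":0,"ry":0,"rz":0,"grip":0.69},{"dx":0,"dy":0,"dz":-0.1,"rx":0,"ry":0,"rz":0,"grip":0.69}]'
python3 -m creep '[{"dx":0,"dy":0,"dz":-0.005,"rx":0,"ry":0,"rz":0,"grip":0.69},{"dx":0,"dy":0,"dz":-0.01,"rx":0,"ry":0,"rz":0,"grip":0.69},{"dx":0,"dy":0,"dz":-0.015,"rx":0,"ry":0,"rz":0,"grip":0.69},{"dx":0,"dy":0,"dz":-0.02,"rx":0,"ry":0,"rz":0,"grip":0.69},{"dx":0,"dy":0,"dz":-0.02,"rx":0,"ry":0,"rz":0,"grip":0.69}]'
python3 -m creep '[{"dx":0,"dy":0,"dz":-0.003,"rx":0,"ry":0,"rz":0,"grip":0.69},{"dx":0,"dy":0,"dz":-0.006,"rx":0,"ry":0,"rz":0,"grip":0.69},{"dx":0,"dy":0,"dz":-0.008,"rx":0,"ry":0,"rz":0,"grip":0.69},{"dx":0,"dy":0,"dz":-0.008,"rx":0,"ry":0,"rz":0,"grip":0.69},{"dx":0,"dy":0,"dz":-0.008,"rx":0,"ry":0,"rz":0,"grip":0.69}]'
```

```text
clock: 61.2
eef_pos: [626.7, -158.5, 149.7]
tool_rot: [-3.141, -0.0, 1.571]
force: [0.4, 0.0, -0.9]
width: 14.5
gripper_force: 57.7
clock: 61.82
eef_pos: [626.7, -158.6, 142.0]
tool_rot: [-3.141, -0.0, 1.57]
force: [0.2, -0.5, 0.1]
width: 14.4
gripper_force: 57.7
clock: 62.45
eef_pos: [626.9, -158.6, 139.0]
tool_rot: [3.141, -0.0, 1.57]
force: [0.7, -0.0, 0.4]
width: 14.4
gripper_force: 57.7
```

```bash
python3 -m creep '[{"dx":0,"dy":0,"dz":-0.002,"rx":0,"ry":0,"rz":0,"grip":0.69},{"dx":0,"dy":0,"dz":-0.004,"rx":0,"ry":0,"rz":0,"grip":0.69},{"dx":0,"dy":0,"dz":-0.005,"rx":0,"ry":0,"rz":0,"grip":0.69},{"dx":0,"dy":0,"dz":-0.005,"rx":0,"ry":0,"rz":0,"grip":0.69},{"dx":0,"dy":0,"dz":-0.005,"rx":0,"ry":0,"rz":0,"grip":0.69}]'
```

```text
clock: 63.08
eef_pos: [627.1, -158.6, 137.6]
tool_rot: [3.141, 0.0, 1.57]
force: [-2.2, -0.5, 5.7]
width: 14.2
gripper_force: 58.4
```

Contact at the expected height (137.5). I'll release and retreat.

```bash
python3 -m creep '[{"dx":0,"dy":0,"dz":0,"rx":0,"ry":0,"rz":0,"grip":0.64},{"dx":0,"dy":0,"dz":0,"rx":0,"ry":0,"rz":0,"grip":0.58},{"dx":0,"dy":0,"dz":0,"rx":0,"ry":0,"rz":0,"grip":0.4},{"dx":0,"dy":0,"dz":0,"rx":0,"ry":0,"rz":0,"grip":0.2},{"dx":0,"dy":0,"dz":0,"rx":0,"ry":0,"rz":0,"grip":0.2}]'
python3 -m creep '[{"dx":0,"dy":0,"dz":0,"rx":0,"ry":0,"rz":0,"grip":0.2},{"dx":0,"dy":0,"dz":0.03,"rx":0,"ry":0,"rz":0,"grip":0.2},{"dx":0,"dy":0,"dz":0.1,"rx":0,"ry":0,"rz":0,"grip":0},{"dx":0,"dy":0,"dz":0.2,"rx":0,"ry":0,"rz":0,"grip":-0.5},{"dx":0,"dy":0,"dz":0.25,"rx":0,"ry":0,"rz":0,"grip":-1}]'
python3 -m creep '[{"dx":0,"dy":0,"dz":0,"rx":0,"ry":0,"rz":0,"grip":-1},{"dx":0,"dy":0,"dz":0,"rx":0,"ry":0,"rz":0,"grip":-1},{"dx":0,"dy":0,"dz":0,"rx":0,"ry":0,"rz":0,"grip":-1},{"dx":0,"dy":0,"dz":0,"rx":0,"ry":0,"rz":0,"grip":-1},{"dx":0,"dy":0,"dz":0,"rx":0,"ry":0,"rz":0,"grip":-1}]'
python3 - <<'E'
from h import *
snap("w20")
I=cv2.imread("pics/w20.png");h=cv2.cvtColor(I,cv2.COLOR_BGR2HSV)
for v in range(160,300,4):
    print(v,''.join('t' if h[v,u,1]>90 and h[v,u,2]>45 else ('D' if h[v,u,2]<60 else ('W' if h[v,u,2]>180 else ('g' if h[v,u,2]<118 else 'G'))) for u in range(250,390,2)))
x,y=626.9,-158.6
for nm,r,zz in [("brim",36.5,139),("flange",42,90),("knobtop",9,181),("knobbot",9,168)]:
    ue=[pix("w20",(x+r*np.cos(t),y+r*np.sin(t),zz)) for t in np.linspace(0,6.28,100)];print(nm,np.min(ue,0).round(1),np.max(ue,0).round(1))
E
```

```text
clock: 63.7
eef_pos: [626.7, -158.6, 136.7]
tool_rot: [-3.141, -0.0, 1.57]
force: [0.5, 0.9, 0.0]
width: 34.1
gripper_force: 0.0
clock: 64.32
eef_pos: [628.2, -158.5, 240.5]
tool_rot: [3.137, 0.001, 1.57]
force: [0.3, 0.9, 0.6]
width: 77.0
gripper_force: 0.0
clock: 64.95
eef_pos: [626.7, -158.6, 236.5]
tool_rot: [-3.141, -0.0, 1.571]
force: [-0.4, 0.8, 0.1]
width: 84.8
gripper_force: 0.0
drift [0.03 0.   0.14]
65.0 [ 626.8 -158.6  236.7] [-3.141 -0.     1.57 ]
160 tttttttttttttttttttttttttttttttttttttttttttttttttttttttttttttttttttttt
164 ttttttttttttttttttttttttttttggtttttGGGtttttttttttttttttttttttttttttttt
168 ttttttttttttttttttttttttttGWGGGGGWWGGGWWWWGttttttGtttttttttttttttttttt
172 tttttttttttttttttGtttttgGWWWWWWWWWWWWWWWWWWWWGttttGttttttttttttttttttt
176 ttttttttttttttttttttgWWWWWWWWWWWWWWWWWWWWWWWWWWWtttttttttttttttttttttt
180 ttttttttttttttttttGWWWWWGGGGGGGGGggggggWWWWWWWWWWWGttttttttttttttttttt
184 ttttttttgtttttttGWWGGGGGgGGWGWWWWWWWWWGGWWGGWWWWWWWWGtGttttttttttttttt
188 tttttttgtttttttWWGGGgGWWWWWWWWWWWWWWWWWWWWWWWWWWWWWWWWtttttttttttttttt
192 tttttttttttttgGGGGGWWWWWWWWWWWW
[... 1429 characters left out ...]
WWWWWWWWWGttttttttttttttttttttttttt
272 tttttttttttttttttttttttttttttttGGGWWWWWttttttttttttttttttttttttttttttt
276 tttttttttttttttttttttttttttttttttttttttttttttttttttttttttttttttttttttt
280 tttttttttttttttttttttttttttttttttttttttttttttttttttttttttttttttttttttt
284 tttttttttttttttttttttttttttttttttttttttttttttttttttttttttttttttttttttt
288 tttttttttttttttttttttttttttttttttttttttttttttttttttttttttttttttttttttt
292 tttttttttttttttttttttttttttttttttttttttttttttttttttttttttttttttttttttt
296 tttttttttttttttttttttttttttttttttttttttttttttttttttttttttttttttttttttt
brim [271.2 180.8] [366.  272.5]
flange [271.5 167.1] [365.1 258.3]
knobtop [305.2 231.5] [332.6 257.6]
knobbot [305.8 226.5] [331.8 251.4]
```

Knob, brim and flange all appear where predicted, so the lid is fully down and centred. Handing in.

```bash
python3 -c "
from cell import ctrl
print(ctrl.finish_job())"
```

```text
the job is handed in; nothing more can be done
None
```

I built the full drip-coffee set on the teal coaster (glass, filter, press, then lid) and handed it in at about 65 s; `finish_job()` returned no verdict, but by wrist-camera measurement each piece was within about 1 mm of where it belongs. The first filter grip slipped over the rim and closed inside the chamber, and the first lid grip slipped off the knob, but neither moved its piece and both worked on the second try.

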